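# Reset the screw stop and clear the rejects

### The arm

A 6-joint arm with a two-finger parallel gripper is mounted at the origin on the work surface; the furniture and walls round the work are solid. World frame = base frame: x ahead of the robot, y to its left, z up, the work surface at z = 0. Lengths are in m, angles in rad, forces in N, time in s.
With the tool pointing down it reaches from about 0.4 to 0.925 m from the base axis. Payload 12.5 kg.
Tool frame: the origin (TCP) lies between the finger pads; the fingertips stand 22 mm ahead of it and the grasp point (between the pads) lies 3 mm ahead of it (arm.finger_overhang is the x of the fingertips in the tool frame, in m); x points along the fingers, z is the direction in which the jaws open and shut, and the axes are right-handed (so a half turn about x gives the same grasp; the last joint's range is limited). The gripper opens to 95 mm and grips with 3 to 60 N. Pads are 20 mm wide; open, the fingers measure 119 mm over their backs; the gripper's body (75 mm by 180 mm) begins 59 mm behind the grasp point.
Start: joints at [-1.242, 0.491, 1.559, -0, 1.092, -0.106], TCP at [0.263, -0.567, 0.237] pointing down, gripper open.
Joint ranges: [-3.1, 3.1], [-0.84, 2.19], [0.05, 2.79], [-1.13, 4.28], [0.06, 2.93], [-2.69, 2.69]. Speed limits (rad/s): [2.22, 2.22, 2.79, 3.14, 3.14, 3.14].

### API

Orientations are given as a 3x3 rotation matrix whose columns are the frame's x, y, z axes.
In Python, from workcell import status, cams, arm gives the robot as it stands.
- The arm moves only by the tool drive_tool, never from a script. Its argument "motion" is a list of rows, each an object of numbers: "x", "y", "z": the shift along the world's x, y, z normalised to -1 to 1, where 1 is 10 cm; "ax", "ay", "az": the turn, a rotation vector about the world's x, y, z normalised to -1 to 1, where 1 is 30 degrees; "fingers": the opening, from -1 (shut) to 1 (fully open), so that 0 is half open. In form: [{"x": .., "y": .., "z": .., "ax": .., "ay": .., "az": .., "fingers": ..}, ...]. A call has 1 to 12 rows; each row is the pose to reach, as a shift and turn from the pose measured when the call began; what a row does not reach only later rows make up. A row lasts 1/8 s, in which the tool goes at most 62.5 mm and 10.7 degrees, less where a joint would pass 70% of its speed; a pose out of reach is approached as far as the arm can. A call with a number of a shift or a turn outside -1 to 1 is refused whole. A call with a gripper value outside its range is refused whole. The fingers move at their own pace and stop on an object; the grip force is fixed at half the most. Time passes only in rows, so rows that repeat a pose let the fingers close. It gives the time, the measured TCP pose, the force and the opening at its end, in the units of the state.
- status.sense(): the state, without advancing time (a new reading comes with each control period).
- cams.capture(name): name is "scene" or "side" or "wrist"; returns a dict with "pixels" (420x560x3 uint8, red, green, blue), "fx", "fy", "cx", "cy" (pixels), "k1" (the pictures are not rectified: a ray, as slopes to the right and down, at radius r is drawn at 1 + k1 r^2 times it, then the intrinsics apply), "R" (3x3) and "t" (3): a world point X has camera coordinates R X + t. Camera axes: x right, y down, z forward; pixel columns grow to the right and rows downward; lengths in m; the calibration is good to about 2 mm. A picture is of the moment at which its call begins. There is no depth.
- arm.close_job(): hands the job in, once; it reports no verdict.
The state is a dict: "time_s": time; "q": joint angles; "dq": joint speeds; "joint_torque": joint torques, N m; "ee_pos": TCP position; "tcp_rot": TCP orientation; "wrist_force": force on the tool from outside, world axes, zero at the start; "torque": the same for the moment, N m; "gripper_width": finger opening in m.
Only numpy, scipy, OpenCV 4.12 (cv2) and the standard library are available. Lean on these libraries where they do the work, as an engineer would, in place of code of your own. Each camera call takes 0.05 s, during which the arm holds its last target.

### The job

The screw stop was set wrong: swing the lever of its jam nut well over counter-clockwise to loosen it, turn the adjuster screw clockwise until its pointer is in line with the index post, then swing the nut's lever back until it is fully tight again with the pointer still in line. Never force the screw round while the nut is tight. Every thin wooden strip lying on the right was cut at the wrong setting: drop them all into the slatted reject crate (before or after the setting), leaving the thick good piece, the tin and the tape measure where they are.

Things in the scene. Friction and masses are not known exactly. Their poses are not given: they have to be found in the camera images.
- stop_base: the screw stop, a grey iron fixture bolted down on the bench: round base of 136 mm diameter, 12 mm thick, with a central boss 64 mm across and 40 mm high. Origin at the centre of its underside, z up. The jam nut and, above it, the adjuster screw share its vertical axis. A grey index post, 12 by 10 mm and 72 mm high, stands on the +y side of the base, 59 mm from the axis.
- nut (a joint): angle of the jam nut about the vertical axis (rad). 0 = tight against its stop, as found (within 0.04); it grows counter-clockwise seen from above as the nut is loosened, up to 1.1 at its loose stop. Below about 0.3 the nut counts as tight and the screw may not be turned; above that the screw is free. It stays where it is left; turning takes about 0.15 Nm (2 N at the lever knob).
- lever_knob (a point): centre of the black upright knob at the end of the jam nut's lever: round, 22 mm diameter, its straight grip from 64 to 92 mm above the bench, this point at 80 mm, 85 mm out from the axis of the stop. It swings with the nut round that axis. The steel lever arm below it is 12 mm thick, its top 58 mm above the bench.
- screw (a joint): angle of the adjuster screw about the vertical axis (rad). 0 = the pointer is exactly in line with the index post; positive = turned counter-clockwise from there seen from above; it is found at 2.4 to 4.8 and must be turned clockwise. Stops at -0.7 and 5.4. It rises 4 mm a turn (counter-clockwise up). It stays where it is left; turning takes about 0.1 Nm.
- screw_head (a point): centre of the screw's dark steel bar head, on the axis: 64 mm long (along this point's x axis, which also points along the pointer), 14 mm thick (y axis), 32 mm high; this point lies 92 to 96 mm above the bench and the bar reaches from 16 mm below to 16 mm above it.
- pointer_tip (a point): tip of the thin steel pointer (8 mm wide, 4 mm thick) under the bar head, 50 mm from the axis, 74 to 78 mm above the bench, higher the further the screw is unscrewed; turns with the screw.
- index_post (a point): top of the index post on its side that faces the axis, 54 mm from the axis, 72 mm above the bench: the mark the pointer has to be in line with.
- crate: open slatted plywood crate, the reject crate, standing fast on the bench beyond the stop: 150 mm along its x, 175 mm along its y, 60 mm high, walls 7 mm, so that the strips fit along its y. Origin at the centre of its underside, z up.
- strip0_mid (a point): loose sawn wooden strip, a reject: 140 mm long, 38 mm wide, 19 mm thick, lying flat on the bench; this point is its centre, half-way up. Its y axis runs along its length, its x axis across its width, z up. One of the three may be absent.
- strip1_mid (a point): loose sawn wooden strip, a reject: 140 mm long, 38 mm wide, 19 mm thick, lying flat on the bench; this point is its centre, half-way up. Its y axis runs along its length, its x axis across its width, z up. One of the three may be absent.
- strip2_mid (a point): loose sawn wooden strip, a reject: 140 mm long, 38 mm wide, 19 mm thick, lying flat on the bench; this point is its centre, half-way up. Its y axis runs along its length, its x axis across its width, z up. One of the three may be absent.
- good_mid (a point): a good piece, thicker and longer than the rejects: wooden block 190 mm long (along its y), 45 mm wide, 38 mm thick, loose bystander left of the stop; this point is its centre. To be left alone.
- tin_mid (a point): round tin, 70 mm diameter, 30 mm high, loose bystander to the left behind the crate; this point is its centre. To be left alone.
- measure_mid (a point): yellow pocket tape measure, 36 by 89 by 65 mm high, loose bystander left of the stop; this point is its centre. To be left alone.
Not all that is in view belongs to the job. Leave any pink look-alike of the part that bears strip0_mid alone.

How it is judged:
On the way, in this order (a step that is already met when the one before it is completed fails the run):
1. the jam nut is loosened (lever swung at least 0.7 rad) (value of joint nut above 0.7 rad), for 0.2 s.
2. with the nut loose, the pointer is in line with the index post (value of joint nut above 0.4 rad and value of joint screw between -0.11 and 0.11 rad), for 0.2 s.
3. the nut is tight again with the pointer still in line (value of joint nut below 0.1 rad and value of joint screw between -0.11 and 0.11 rad), for 0.2 s.
At the end, for the whole second after the job is handed in: Nut tight (below 0.1 rad), pointer in line with the index post (within 0.11 rad, about 5.5 mm at its tip), every strip that is present at rest inside the crate, below its rim; good piece, tin and tape measure within 5 cm of where they were (all of step 3 and x of strip0_mid in the frame of crate between -0.073 and 0.073 m and y of strip0_mid in the frame of crate between -0.085 and 0.085 m and z of each of strip0_mid, strip1_mid, strip2_mid in the frame of crate below 0.06 m and linear speed of each of strip0, strip1, strip2 below 0.05 m/s and x of strip1_mid in the frame of crate between -0.073 and 0.073 m and y of strip1_mid in the frame of crate between -0.085 and 0.085 m and x of strip2_mid in the frame of crate between -0.073 and 0.073 m and y of strip2_mid in the frame of crate between -0.085 and 0.085 m and distance of each of good_mid, tin_mid, measure_mid from where it was at the start of the episode below 0.05 m); the robot touches nothing.
It fails at once if the adjuster screw is forced round while the jam nut is still tight (value of joint nut below 0.2 rad and (velocity of joint screw above 0.3 rad/s or velocity of joint screw below -0.3 rad/s)).
It fails at once if the thick good piece is moved more than 5 cm (distance of good_mid from where it was at the start of the episode above 0.05 m).
It fails at once if the tin is moved more than 5 cm (distance of tin_mid from where it was at the start of the episode above 0.05 m).
It fails at once if the tape measure is moved more than 5 cm (distance of measure_mid from where it was at the start of the episode above 0.05 m).
Of strip0, strip1, strip2 only 2 to 3 are there at a start; the rules pass over those that are not, and their reading is None.
At some moment in a run one of strip0, strip1, strip2 may be knocked a few centimetres aside while the robot is not near it.
Once in a run the grip may slacken for a moment while it holds something.
It also fails if it takes over 210 s, if anything falls off the work surface, if the arm or the gripper's body presses on something with over 40 N, if the wrist force passes 120 N, or if a joint passes its speed limit or range.

## Working session

There is one attempt and no reset: what is moved stays moved. The work goes in short steps, Python scripts to look and compute and a tool call to move; the robot and the scene stay as the last step left them, time stands still between calls to the robot, and variables do not carry over. Pictures are saved under pics/ and viewed, and the job is handed in when it is done.

Besides the shell and the picture viewer there is one more tool, called after "Call:" as name([rows], argument=value, ...), one row to a line, values as JSON. drive_tool: Moves the arm, as the interface text tells. Scaled input: -1 to 1 covers 10 cm each way for a shift and 30 degrees each way for a turn. Its arguments: {"type":"object","properties":{"motion":{"type":"array"}},"required":["motion"]}

```bash
ls; mkdir -p pics; cat > h.py <<'E'
import numpy as np, cv2
from workcell import status, cams, arm
def cap(n,f):
    c=cams.capture(n); cv2.imwrite('pics/'+f,c['pixels'][:,:,::-1]); return c
def ray(c,u,v):
    x=(u-c['cx'])/c['fx']; y=(v-c['cy'])/c['fy']
    xd=np.array([x,y]); p=xd.copy()
    for _ in range(30): p=xd/(1+c['k1']*(p@p))
    R=np.array(c['R']); t=np.array(c['t'])
    return -R.T@t, R.T@np.array([p[0],p[1],1])
def onz(c,u,v,z):
    o,d=ray(c,u,v); return o+d*(z-o[2])/d[2]
def proj(c,X):
    p=np.array(c['R'])@np.array(X)+np.array(c['t']); s=p[:2]/p[2]; s=s*(1+c['k1']*(s@s))
    return np.array([s[0]*c['fx']+c['cx'],s[1]*c['fy']+c['cy']])
def tri(c1,p1,c2,p2):
    o1,d1=ray(c1,*p1);o2,d2=ray(c2,*p2)
    s=np.linalg.lstsq(np.c_[d1,-d2],o2-o1,rcond=None)[0]
    a=o1+d1*s[0];b=o2+d2*s[1]; return (a+b)/2,np.linalg.norm(a-b)
E
python3 - <<'E'
from h import *
np.set_printoptions(precision=3,suppress=True)
print(status.sense())
import pickle
d={}
for n in ['scene','side','wrist']:
    c=cap(n,n+'0.png'); d[n]=c; print(n,c['fx'],c['cx'],c['cy'],c['k1'],-np.array(c['R']).T@c['t'])
pickle.dump(d,open('c0.pkl','wb'))
E
```

```text
pics
{'time_s': 0.0, 'q': array([-1.242,  0.492,  1.559,  0.   ,  1.092, -0.106]), 'dq': array([-0.   , -0.001,  0.   ,  0.   , -0.002,  0.001]), 'joint_torque': array([ -0.002, -61.265, -25.818,   0.069,   0.048,  -0.   ]), 'ee_pos': array([ 0.263, -0.567,  0.236]), 'tcp_rot': array([[-0.   ,  0.907,  0.421],
       [ 0.001,  0.421, -0.907],
       [-1.   ,  0.   , -0.001]]), 'wrist_force': array([-0.804,  0.431,  0.211]), 'torque': array([0.016, 0.029, 0.002]), 'gripper_width': 0.09477356223107254}
scene 441.81181747949086 277.17919572430185 208.81133524367692 -0.12246650182785628 [-0.202 -0.779  0.818]
side 439.9207496184166 270.70715217092413 212.05144276682094 -0.07867552664828635 [0.415 0.774 0.652]
wrist 290.0242996633494 282.48042619105814 209.64527607333605 -0.06077617259400607 [ 0.333 -0.534  0.384]
```

View pics/scene0.png

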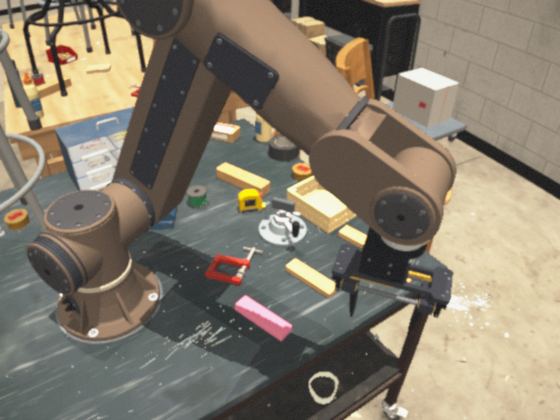

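View pics/side0.png

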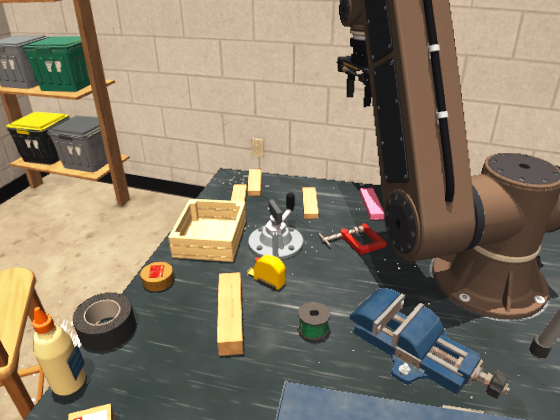

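View pics/wrist0.png

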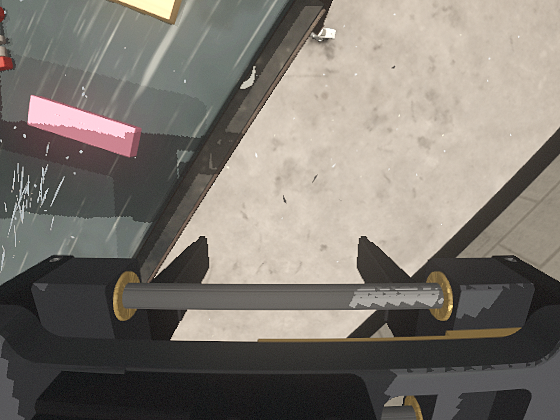

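The scene view shows the stop at about (283,225), the crate at (322,203), and strips at (311,277) and (352,237), with part of a third behind the gripper near (420,275). The side view shows three strips near (310,202), (255,182) and (239,192), and the pink look-alike at (372,204). I'll zoom in next.

```bash
python3 - <<'E'
from h import *
a=cv2.imread('pics/scene0.png'); b=cv2.imread('pics/side0.png')
cv2.imwrite('pics/z1.png',cv2.resize(a[160:310,230:430],None,fx=4,fy=4,interpolation=cv2.INTER_CUBIC))
cv2.imwrite('pics/z2.png',cv2.resize(b[160:290,160:340],None,fx=4,fy=4,interpolation=cv2.INTER_CUBIC))
import pickle
d=pickle.load(open('c0.pkl','rb'))
np.set_printoptions(precision=3,suppress=True)
print(onz(d['scene'],283,230,0.012),onz(d['side'],276,240,0.012))
for u,v in [(239,192),(255,182),(310,202)]: print(onz(d['side'],u,v,0.01))
E
```

```text
[ 0.481 -0.114  0.012] [ 0.484 -0.103  0.012]
[ 0.611 -0.339  0.01 ]
[ 0.57  -0.402  0.01 ]
[ 0.402 -0.293  0.01 ]
```

View pics/z1.png

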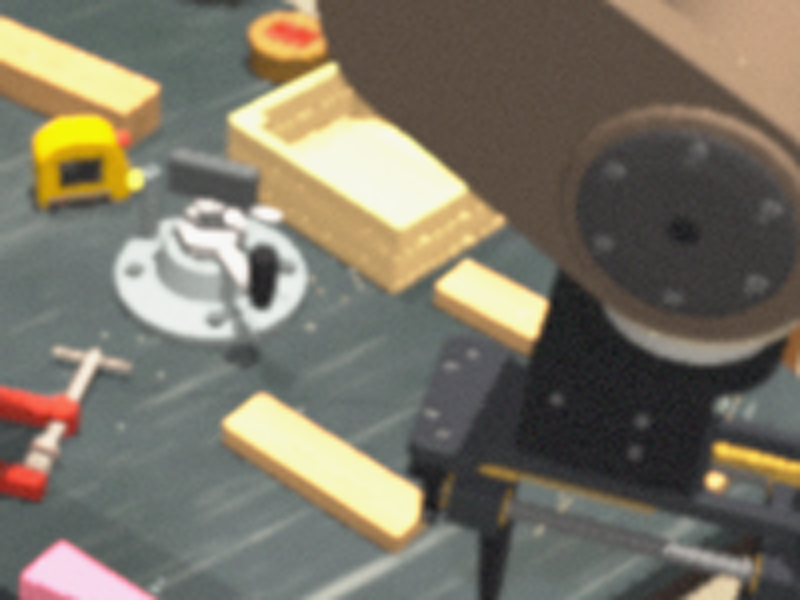

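View pics/z2.png

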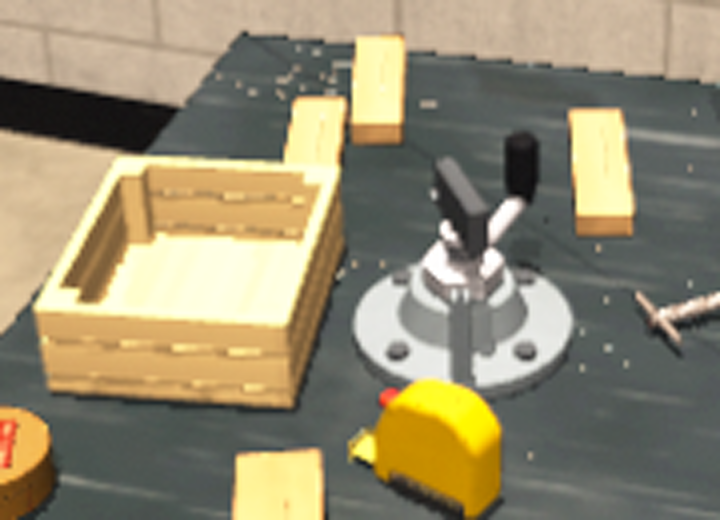

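Call:
drive_tool([
  {"x": 0.4, "y": 0.6, "z": 0.5},
  {"x": 0.5, "y": 1, "z": 1},
  {"x": 0.5, "y": 1, "z": 1},
  {"x": 0.5, "y": 1, "z": 1},
])

```text
schema error: expected keys x, y, z, ax, ay, az, fingers
```

Call:
drive_tool([
  {"x": 0.4, "y": 0.6, "z": 0.2},
  {"x": 0.5, "y": 1, "z": 0.2},
  {"x": 0.5, "y": 1, "z": 0.2},
  {"x": 0.5, "y": 1, "z": 0.2},
])

```text
schema error: expected keys x, y, z, ax, ay, az, fingers
```

Call:
drive_tool([
  {"x": 0.3, "y": 0.6, "z": 0},
  {"x": 0.3, "y": 1, "z": 0},
  {"x": 0.3, "y": 1, "z": 0},
  {"x": 0.3, "y": 1, "z": 0},
])

```text
schema error: expected keys x, y, z, ax, ay, az, fingers
```

```bash
python3 - <<'E'
from h import *
import pickle
np.set_printoptions(precision=3,suppress=True)
d={}
for n in ['scene','side','wrist']: d[n]=cap(n,n+'1.png')
pickle.dump(d,open('c1.pkl','wb'))
s=status.sense();print(s['time_s'],s['ee_pos'],s['tcp_rot'],s['wrist_force'])
E
```

```text
0.3 [ 0.263 -0.567  0.236] [[-0.     0.907  0.421]
 [ 0.     0.421 -0.907]
 [-1.     0.    -0.   ]] [0.055 0.042 0.161]
```

View pics/wrist1.png

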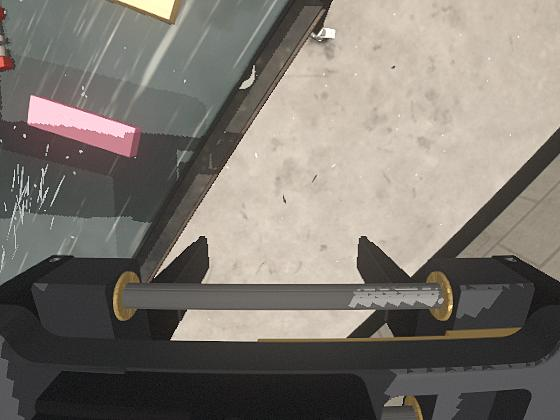

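View pics/scene1.png

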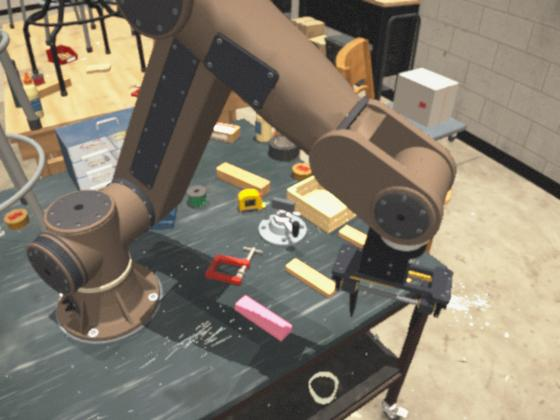

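All seven keys are required in each row, so the arm hasn't moved yet.

Call:
drive_tool([
  {"x": 0.4, "y": 0.6, "z": 0.5, "ax": 0, "ay": 0, "az": 0, "fingers": 1},
  {"x": 0.5, "y": 1, "z": 1, "ax": 0, "ay": 0, "az": 0, "fingers": 1},
  {"x": 0.5, "y": 1, "z": 1, "ax": 0, "ay": 0, "az": 0, "fingers": 1},
  {"x": 0.5, "y": 1, "z": 1, "ax": 0, "ay": 0, "az": 0, "fingers": 1},
])

```text
time_s: 0.8
ee_pos: [0.3136, -0.4666, 0.3374]
tcp_rot: [[0.001, 0.906, 0.422], [-0.002, 0.422, -0.906], [-1.0, -0.0, 0.002]]
wrist_force: [0.6, 0.2, 0.2]
gripper_width: 0.0947
```

Call:
drive_tool([
  {"x": 0.4, "y": 0.6, "z": 0.2, "ax": 0, "ay": 0, "az": 0, "fingers": 1},
  {"x": 0.5, "y": 1, "z": 0.2, "ax": 0, "ay": 0, "az": 0, "fingers": 1},
  {"x": 0.5, "y": 1, "z": 0.2, "ax": 0, "ay": 0, "az": 0, "fingers": 1},
  {"x": 0.5, "y": 1, "z": 0.2, "ax": 0, "ay": 0, "az": 0, "fingers": 1},
])

```text
time_s: 1.3
ee_pos: [0.3634, -0.3676, 0.3561]
tcp_rot: [[-0.0, 0.907, 0.422], [-0.001, 0.422, -0.907], [-1.0, -0.001, 0.001]]
wrist_force: [-0.8, -0.9, 0.4]
gripper_width: 0.095
```

Call:
drive_tool([
  {"x": 0.3, "y": 0.6, "z": 0, "ax": 0, "ay": 0, "az": 0, "fingers": 1},
  {"x": 0.3, "y": 1, "z": 0, "ax": 0, "ay": 0, "az": 0, "fingers": 1},
  {"x": 0.3, "y": 1, "z": 0, "ax": 0, "ay": 0, "az": 0, "fingers": 1},
  {"x": 0.3, "y": 1, "z": 0, "ax": 0, "ay": 0, "az": 0, "fingers": 1},
])

```text
time_s: 1.8
ee_pos: [0.3933, -0.269, 0.3556]
tcp_rot: [[-0.001, 0.907, 0.421], [-0.001, 0.421, -0.907], [-1.0, -0.001, 0.0]]
wrist_force: [-0.6, -0.2, 0.7]
gripper_width: 0.0954
```

```bash
python3 - <<'E'
from h import *
import pickle
np.set_printoptions(precision=3,suppress=True)
d={}
for n in ['scene','side','wrist']: d[n]=cap(n,n+'1.png')
pickle.dump(d,open('c1.pkl','wb'))
s=status.sense();print(s['time_s'],s['ee_pos'],s['tcp_rot'],s['wrist_force'])
E
```

```text
1.95 [ 0.393 -0.269  0.356] [[-0.001  0.907  0.421]
 [-0.     0.421 -0.907]
 [-1.    -0.001  0.   ]] [-0.362 -0.692  0.138]
```

View pics/wrist1.png

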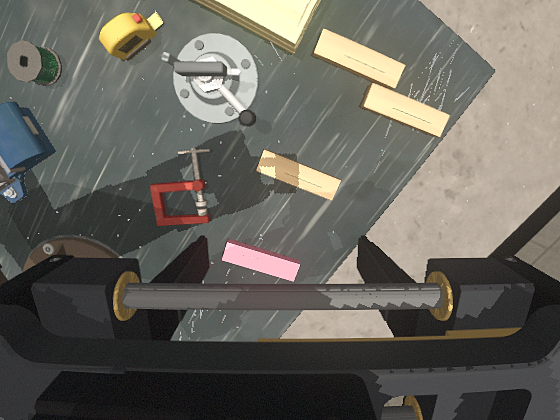

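View pics/scene1.png

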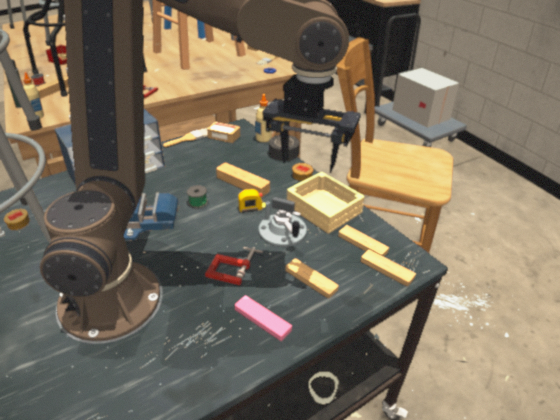

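The wrist view shows the stop at (213,78), the knob at (247,117), three strips at (359,58), (406,108) and (299,175), and the crate at the top around (260,20).

```bash
python3 - <<'E'
from h import *
a=cv2.imread('pics/wrist1.png')
cv2.imwrite('pics/z3.png',cv2.resize(a[20:140,150:290],None,fx=5,fy=5,interpolation=cv2.INTER_CUBIC))
import pickle
d=pickle.load(open('c1.pkl','rb'));w=d['wrist']
np.set_printoptions(precision=3,suppress=True)
# strips mask
hsv=cv2.cvtColor(a,cv2.COLOR_BGR2HSV)
m=((hsv[...,0]>8)&(hsv[...,0]<28)&(hsv[...,1]>60)&(hsv[...,2]>90)).astype('uint8'); m[240:]=0
m=cv2.morphologyEx(m,cv2.MORPH_OPEN,np.ones((3,3)))
cs,_=cv2.findContours(m,cv2.RETR_EXTERNAL,cv2.CHAIN_APPROX_NONE)
for c in cs:
    if cv2.contourArea(c)<800: continue
    print(cv2.boundingRect(c),cv2.contourArea(c))
    P=np.array([onz(w,u,v,0.019)[:2] for u,v in c[:,0]]).astype('float32')
    r=cv2.minAreaRect(P*1000); print(r, cv2.boxPoints(r)/1000)
E
```

```text
(259, 150, 82, 50) 1562.5
((405.1624755859375, -292.7748718261719), (40.38294982910156, 140.1543426513672), 3.348878860473633) [[ 0.381 -0.224]
 [ 0.389 -0.364]
 [ 0.429 -0.362]
 [ 0.421 -0.222]]
(320, 30, 129, 106) 4153.5
((589.7525024414062, -354.2342834472656), (84.65413665771484, 241.00428771972656), 3.6548235416412354) [[ 0.54  -0.237]
 [ 0.555 -0.477]
 [ 0.64  -0.472]
 [ 0.624 -0.231]]
(99, 12, 58, 48) 1309.0
((493.10797119140625, 43.18867492675781), (55.81428909301758, 84.19902038574219), 57.47276306152344) [[ 0.443  0.042]
 [ 0.514 -0.003]
 [ 0.544  0.044]
 [ 0.473  0.089]]
(196, 0, 107, 53) 951.0
((580.11328125, -123.89302062988281), (30.215024948120117, 167.22015380859375), 4.761471748352051) [[ 0.558 -0.042]
 [ 0.572 -0.208]
 [ 0.602 -0.206]
 [ 0.588 -0.039]]
```

View pics/z3.png

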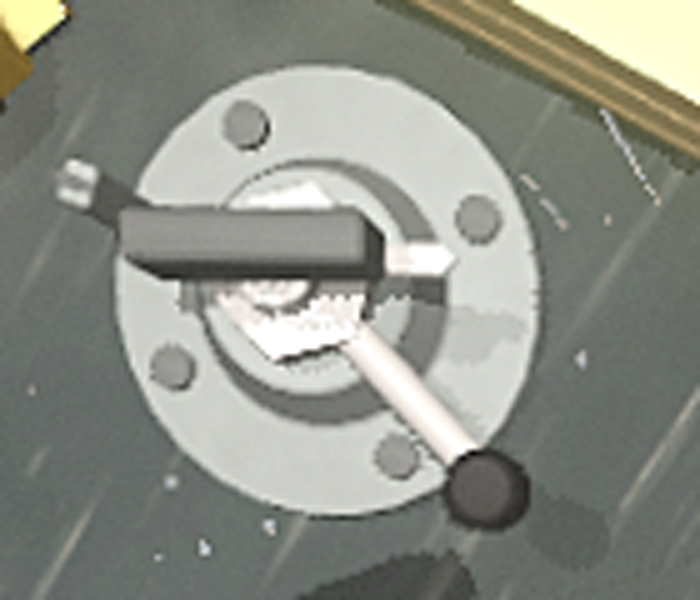

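```bash
python3 - <<'E'
from h import *
import pickle
np.set_printoptions(precision=4,suppress=True)
d=pickle.load(open('c1.pkl','rb'));w=d['wrist']
Z=lambda u,v:(150+(u+.5)/5-.5,20+(v+.5)/5-.5)
# base circle fit via rim points on z=.012
rim=[(115,290),(540,280),(325,65),(335,515),(180,130),(470,125)]
P=np.array([onz(w,*Z(*p),.012)[:2] for p in rim])
A=np.c_[2*P,np.ones(len(P))];x=np.linalg.lstsq(A,(P**2).sum(1),rcond=None)[0]
C=x[:2];print('axis',C,'r',np.sqrt(x[2]+C@C))
k=onz(w,*Z(487,490),.088)[:2]; kk=k-C;print('knob',k,np.hypot(*kk),np.arctan2(kk[1],kk[0]))
p=onz(w,*Z(457,260),.077)[:2]-C;print('ptr',p,np.hypot(*p),np.arctan2(p[1],p[0]))
q=onz(w,*Z(80,185),.072)[:2]-C;print('post',q,np.hypot(*q),np.arctan2(q[1],q[0]))
h=[onz(w,*Z(u,v),.111)[:2] for u,v in [(122,208),(365,210),(122,265),(365,268)]]
h=np.array(h);print('head',h,h.mean(0)-C, h[1]-h[0])
print(d['wrist']['t'])
print(proj(d['scene'],[*C,.012]),proj(d['side'],[*C,.012]))
E
```

```text
axis [ 0.4877 -0.1074] r 0.06762309176810681
knob [ 0.4555 -0.186 ] 0.0850211508439528 -1.9604566402061399
ptr [ 0.02   -0.0457] 0.049922354450799594 -1.158550707293594
post [-0.004   0.0585] 0.05862917338012913 1.6384748919474332
head [[ 0.4811 -0.0776]
 [ 0.5055 -0.1341]
 [ 0.4684 -0.0823]
 [ 0.4929 -0.1393]] [-0.0008 -0.0009] [ 0.0244 -0.0565]
[-0.4091  0.1718  0.5719]
[283.2055 227.8126] [274.7521 238.9767]
```

Every measured point matches the given sizes:

| Quantity | Value | Check |
|---|---|---|
| Stop axis | (0.4877, -0.1075) | base radius 67.6 mm |
| Knob radius | 85.0 mm | at bearing -1.960 |
| Pointer radius | 49.9 mm | screw at about +3.49 rad |
| Post radius | 58.6 mm | at bearing 1.638 |

For the nut, I'll straddle the knob with the jaws tangential and push it round.

Call:
drive_tool([
  {"x": 0.3, "y": 0.4, "z": -0.4, "ax": 0, "ay": 0, "az": 0.35, "fingers": 0},
  {"x": 0.62, "y": 0.82, "z": -0.9, "ax": 0, "ay": 0, "az": 0.7, "fingers": 0},
  {"x": 0.62, "y": 0.82, "z": -1, "ax": 0, "ay": 0, "az": 1, "fingers": 0},
  {"x": 0.62, "y": 0.82, "z": -1, "ax": 0, "ay": 0, "az": 1, "fingers": 0},
])

```text
time_s: 2.45
ee_pos: [0.4551, -0.187, 0.2545]
tcp_rot: [[-0.003, 0.576, 0.817], [0.0, 0.817, -0.576], [-1.0, -0.001, -0.003]]
wrist_force: [0.1, 0.3, 0.3]
gripper_width: 0.0604
```

Call:
drive_tool([
  {"x": 0, "y": 0, "z": -0.4, "ax": 0, "ay": 0, "az": 0.3, "fingers": 0},
  {"x": 0, "y": 0, "z": -0.8, "ax": 0, "ay": 0, "az": 0.425, "fingers": 0},
  {"x": 0, "y": 0, "z": -0.8, "ax": 0, "ay": 0, "az": 0.425, "fingers": 0},
  {"x": 0, "y": 0, "z": -0.8, "ax": 0, "ay": 0, "az": 0.425, "fingers": 0},
])

```text
time_s: 2.95
ee_pos: [0.4557, -0.188, 0.1761]
tcp_rot: [[-0.001, 0.385, 0.923], [-0.001, 0.923, -0.385], [-1.0, -0.002, -0.001]]
wrist_force: [0.8, 0.5, -0.0]
gripper_width: 0.0476
```

```bash
python3 - <<'E'
from h import *
import pickle
np.set_printoptions(precision=3,suppress=True)
d={}
for n in ['scene','side','wrist']: d[n]=cap(n,n+'2.png')
pickle.dump(d,open('c2.pkl','wb'))
s=status.sense();print(s['time_s'],s['ee_pos'],s['tcp_rot'],s['wrist_force'],s['q'],s['gripper_width'])
E
```

```text
3.1 [ 0.456 -0.188  0.176] [[-0.001  0.383  0.924]
 [-0.002  0.924 -0.383]
 [-1.    -0.002 -0.   ]] [-0.216 -0.064  0.159] [-0.524  0.385  1.947 -0.002  0.81  -0.129] 0.047299856782240676
```

View pics/wrist2.png

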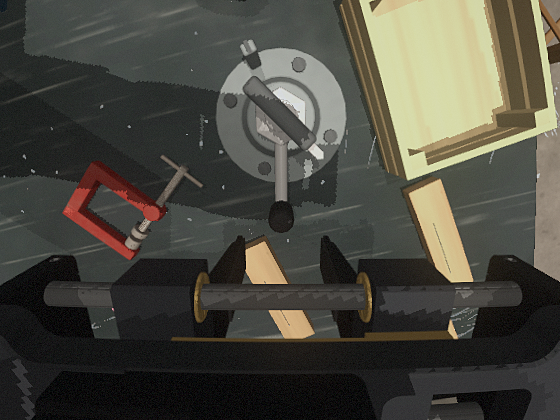

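View pics/side2.png

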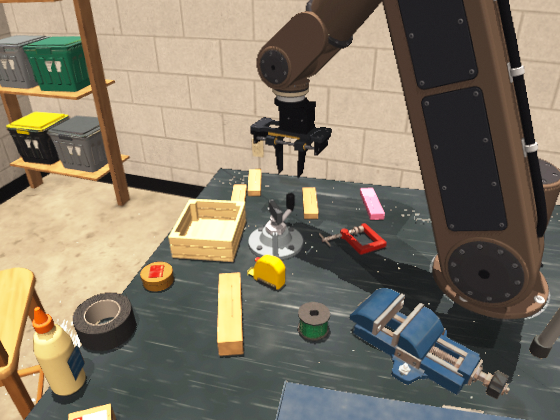

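The knob at (281,217) is centred between the fingers at columns 240 and 325. I'm descending over it.

Call:
drive_tool([
  {"x": 0, "y": 0.02, "z": -0.4, "ax": 0, "ay": 0, "az": 0, "fingers": 0},
  {"x": 0, "y": 0.02, "z": -0.7, "ax": 0, "ay": 0, "az": 0, "fingers": 0},
  {"x": 0, "y": 0.02, "z": -0.88, "ax": 0, "ay": 0, "az": 0, "fingers": 0},
  {"x": 0, "y": 0.02, "z": -0.88, "ax": 0, "ay": 0, "az": 0, "fingers": -0.3},
  {"x": 0, "y": 0.02, "z": -0.88, "ax": 0, "ay": 0, "az": 0, "fingers": -0.3},
])

```text
time_s: 3.72
ee_pos: [0.4562, -0.1859, 0.0891]
tcp_rot: [[0.001, 0.383, 0.924], [-0.002, 0.924, -0.383], [-1.0, -0.002, 0.002]]
wrist_force: [0.3, 0.7, 0.7]
gripper_width: 0.035
```

```bash
python3 - <<'E'
from h import *
np.set_printoptions(precision=3,suppress=True)
s=status.sense();p=s['ee_pos'];print(s['time_s'],p,s['wrist_force'],s['gripper_width'])
C=np.array([.4877,-.1075])
a0=np.arctan2(*(p[:2]-C)[::-1]);print(a0,np.hypot(*(p[:2]-C)))
# arc waypoints for rel angle
for th in [0,.1,.2,.3,.4,.5,.6,.7,.8,.9,1.0,1.1]:
    X=C+.085*np.array([np.cos(-1.96+th),np.sin(-1.96+th)]); print(th,(X-p[:2])*10,np.degrees(th)/30)
E
```

```text
3.725 [ 0.456 -0.186  0.089] [0.315 0.654 0.677] 0.03501890958147822
-1.9533166416412475 0.08445448504916478
0 [-0.007 -0.003] 0.0
0.1 [ 0.073 -0.031] 0.19098593171027442
0.2 [ 0.155 -0.051] 0.38197186342054884
0.3 [ 0.24  -0.063] 0.5729577951308232
0.4 [ 0.324 -0.066] 0.7639437268410977
0.5 [ 0.409 -0.061] 0.954929658551372
0.6 [ 0.493 -0.048] 1.1459155902616465
0.7 [ 0.575 -0.026] 1.3369015219719207
0.8 [0.655 0.004] 1.5278874536821954
0.9 [0.731 0.042] 1.7188733853924698
1.0 [0.803 0.087] 1.909859317102744
1.1 [0.87  0.139] 2.1008452488130187
```

Call:
drive_tool([
  {"x": 0.07, "y": -0.03, "z": 0, "ax": 0, "ay": 0, "az": 0.19, "fingers": -0.3},
  {"x": 0.155, "y": -0.05, "z": 0, "ax": 0, "ay": 0, "az": 0.38, "fingers": -0.3},
  {"x": 0.24, "y": -0.063, "z": 0, "ax": 0, "ay": 0, "az": 0.57, "fingers": -0.3},
  {"x": 0.324, "y": -0.066, "z": 0, "ax": 0, "ay": 0, "az": 0.76, "fingers": -0.3},
  {"x": 0.409, "y": -0.061, "z": 0, "ax": 0, "ay": 0, "az": 0.95, "fingers": -0.3},
  {"x": 0.409, "y": -0.061, "z": 0, "ax": 0, "ay": 0, "az": 0.95, "fingers": -0.3},
])

```text
time_s: 4.47
ee_pos: [0.4977, -0.192, 0.0902]
tcp_rot: [[0.003, -0.103, 0.995], [-0.003, 0.995, 0.103], [-1.0, -0.003, 0.003]]
wrist_force: [0.1, 1.2, -0.1]
gripper_width: 0.033
```

```bash
python3 - <<'E'
from h import *
np.set_printoptions(precision=3,suppress=True)
s=status.sense();p=s['ee_pos'];print(s['time_s'],p,s['wrist_force'],s['gripper_width'])
C=np.array([.4877,-.1075])
z=s['tcp_rot'][:,2];print('jaw',np.arctan2(z[1],z[0]))
a0=np.arctan2(*(p[:2]-C)[::-1]);print(a0,a0+1.96,np.hypot(*(p[:2]-C)))
for th in [.5,.6,.7,.8,.9,1.0,1.02,1.05]:
    X=C+.085*np.array([np.cos(-1.96+th),np.sin(-1.96+th)]); print(th,(X-p[:2])*10,np.degrees(th-.5)/30)
cap('scene','s3.png');cap('wrist','w3.png')
E
```

```text
4.475 [ 0.498 -0.192  0.09 ] [ 0.111  1.2   -0.064] 0.033036674094615325
jaw 0.10345647829443776
-1.4530896409844236 0.5069103590155764 0.08513241421581719
0.5 [-0.006  0.001] 0.0
0.6 [0.078 0.014] 0.19098593171027436
0.7 [0.16  0.036] 0.38197186342054873
0.8 [0.239 0.066] 0.5729577951308233
0.9 [0.316 0.104] 0.7639437268410977
1.0 [0.388 0.149] 0.954929658551372
1.02 [0.401 0.159] 0.993126844893427
1.05 [0.422 0.174] 1.0504226244065094
```

View pics/w3.png

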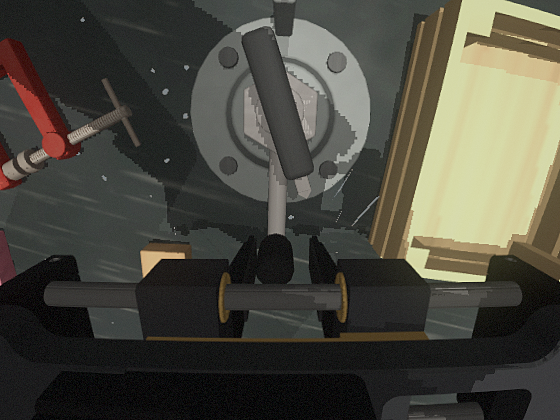

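The knob at (275,258) is following between the fingers. Carrying on to about 1.02 rad.

Call:
drive_tool([
  {"x": 0.078, "y": 0.014, "z": 0, "ax": 0, "ay": 0, "az": 0.19, "fingers": -0.3},
  {"x": 0.16, "y": 0.036, "z": 0, "ax": 0, "ay": 0, "az": 0.38, "fingers": -0.3},
  {"x": 0.239, "y": 0.066, "z": 0, "ax": 0, "ay": 0, "az": 0.57, "fingers": -0.3},
  {"x": 0.316, "y": 0.104, "z": 0, "ax": 0, "ay": 0, "az": 0.76, "fingers": -0.3},
  {"x": 0.388, "y": 0.149, "z": 0, "ax": 0, "ay": 0, "az": 0.95, "fingers": -0.3},
  {"x": 0.401, "y": 0.159, "z": 0, "ax": 0, "ay": 0, "az": 0.99, "fingers": -0.3},
  {"x": 0.401, "y": 0.159, "z": 0, "ax": 0, "ay": 0, "az": 0.99, "fingers": -0.3},
])

```text
time_s: 5.45
ee_pos: [0.5371, -0.1762, 0.0901]
tcp_rot: [[0.004, -0.579, 0.815], [-0.001, 0.815, 0.579], [-1.0, -0.003, 0.003]]
wrist_force: [0.8, 0.5, 0.5]
gripper_width: 0.0332
```

Call:
drive_tool([
  {"x": -0.05, "y": -0.02, "z": 0, "ax": 0, "ay": 0, "az": 0, "fingers": -0.3},
  {"x": -0.05, "y": -0.02, "z": 0.4, "ax": 0, "ay": 0, "az": 0, "fingers": 0},
  {"x": -0.1, "y": 0.1, "z": 0.9, "ax": 0, "ay": 0, "az": 0, "fingers": 0},
  {"x": -0.2, "y": 0.2, "z": 1, "ax": 0, "ay": 0, "az": 0, "fingers": 0},
  {"x": -0.2, "y": 0.2, "z": 1, "ax": 0, "ay": 0, "az": 0, "fingers": 0},
])

```text
time_s: 6.08
ee_pos: [0.5163, -0.1558, 0.1904]
tcp_rot: [[0.005, -0.579, 0.815], [-0.001, 0.815, 0.579], [-1.0, -0.003, 0.003]]
wrist_force: [0.7, -0.9, 0.6]
gripper_width: 0.0476
```

```bash
python3 - <<'E'
from h import *
import pickle
np.set_printoptions(precision=3,suppress=True)
d={}
for n in ['scene','wrist','side']: d[n]=cap(n,n+'4.png')
pickle.dump(d,open('c4.pkl','wb'))
s=status.sense();p=s['ee_pos'];print(s['time_s'],p,s['wrist_force'],s['gripper_width'],s['q'])
a=cv2.imread('pics/wrist4.png');cv2.imwrite('pics/z4.png',cv2.resize(a[60:300,120:460],None,fx=2.3,fy=2.3,interpolation=cv2.INTER_CUBIC))
E
```

```text
6.225 [ 0.517 -0.156  0.189] [-0.823 -0.546 -0.05 ] 0.04754257544410071 [-0.417  0.427  1.824  0.001  0.888 -1.034]
```

View pics/wrist4.png

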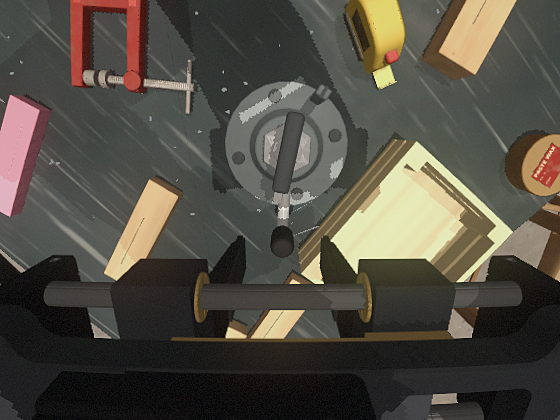

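View pics/scene4.png

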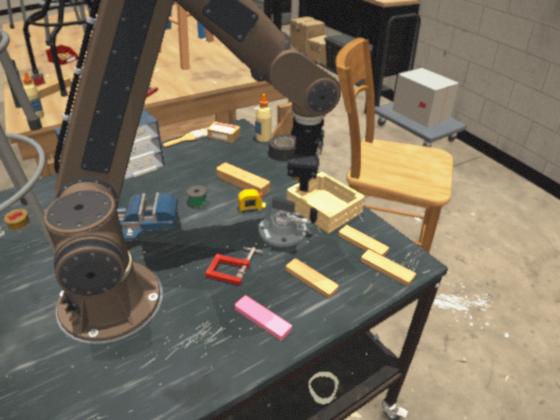

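```bash
python3 - <<'E'
from h import *
import pickle
np.set_printoptions(precision=4,suppress=True)
d=pickle.load(open('c4.pkl','rb'));w=d['wrist']
C=np.array([.4877,-.1075])
k=onz(w,282,240,.085)[:2]-C;a=np.arctan2(k[1],k[0]);print('knob',np.hypot(*k),a,'nut',a+1.96)
h1=onz(w,294,113,.111)[:2];h2=onz(w,282,190,.111)[:2]
print(h1,h2,(h1+h2)/2,np.hypot(*(h2-h1)),np.arctan2(*(h2-h1)[::-1]))
E
```

```text
knob 0.08071120418934494 -1.0023875149627348 nut 0.9576124850372651
[ 0.4737 -0.0791] [ 0.5004 -0.1322] [ 0.4871 -0.1057] 0.05940853877062512 -1.1052014755435104
```

View pics/z4.png

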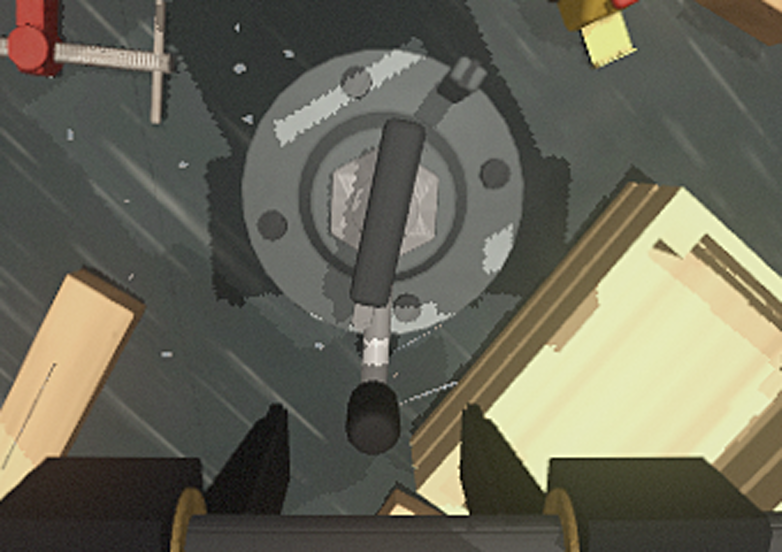

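The nut reads about 0.95 rad loose. The bar head is at bearing -1.13 ± 0.03 and centred on the axis, so I'm moving over it and gripping.

Call:
drive_tool([
  {"x": -0.15, "y": 0.25, "z": 0, "ax": 0, "ay": 0, "az": -0.2, "fingers": 0},
  {"x": -0.29, "y": 0.48, "z": 0, "ax": 0, "ay": 0, "az": -0.38, "fingers": 0},
  {"x": -0.29, "y": 0.48, "z": -0.4, "ax": 0, "ay": 0, "az": -0.38, "fingers": 0},
  {"x": -0.29, "y": 0.48, "z": -0.7, "ax": 0, "ay": 0, "az": -0.38, "fingers": 0},
  {"x": -0.29, "y": 0.48, "z": -0.83, "ax": 0, "ay": 0, "az": -0.38, "fingers": 0},
  {"x": -0.29, "y": 0.48, "z": -0.83, "ax": 0, "ay": 0, "az": -0.38, "fingers": 0},
])

```text
time_s: 6.98
ee_pos: [0.4877, -0.1085, 0.1049]
tcp_rot: [[0.0, -0.406, 0.914], [0.0, 0.914, 0.406], [-1.0, 0.0, 0.0]]
wrist_force: [-0.2, 0.5, 1.0]
gripper_width: 0.0477
```

Call:
drive_tool([
  {"x": 0, "y": 0, "z": 0, "ax": 0, "ay": 0, "az": 0, "fingers": -0.5},
  {"x": 0, "y": 0, "z": 0, "ax": 0, "ay": 0, "az": 0, "fingers": -1},
  {"x": 0, "y": 0, "z": 0, "ax": 0, "ay": 0, "az": 0, "fingers": -1},
  {"x": 0, "y": 0, "z": 0, "ax": 0, "ay": 0, "az": 0, "fingers": -1},
])

```text
time_s: 7.48
ee_pos: [0.4877, -0.1085, 0.1053]
tcp_rot: [[0.001, -0.406, 0.914], [-0.0, 0.914, 0.406], [-1.0, -0.0, 0.001]]
wrist_force: [-2.6, -0.4, 3.7]
gripper_width: 0.0138
```

```bash
python3 - <<'E'
from h import *
np.set_printoptions(precision=4,suppress=True)
s=status.sense();p=s['ee_pos'];print(s['time_s'],p,s['wrist_force'],s['torque'],s['gripper_width'],s['q'])
z=s['tcp_rot'][:,2];print('jaw',np.arctan2(z[1],z[0]))
cap('wrist','w5.png')
E
```

```text
7.475 [ 0.4877 -0.1085  0.1053] [-2.6205 -0.4471  3.7089] [-0.2519  0.184   0.0096] 0.01376595940419596 [-0.3513  0.5048  1.9956  0.0003  0.6405 -0.7694]
jaw 0.4179070105576782
```

View pics/w5.png

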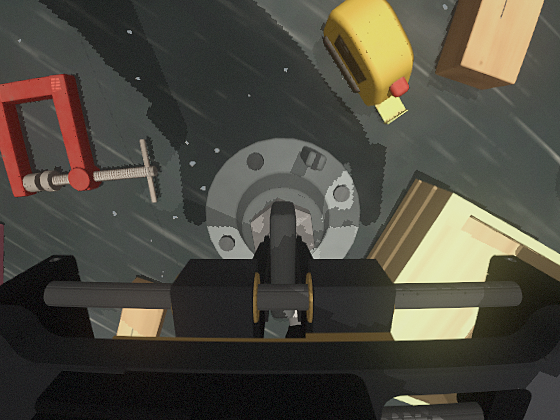

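Gripped at 13.8 mm, which fits the bar. Now turning clockwise in 30° calls.

Call:
drive_tool([
  {"x": 0, "y": 0.005, "z": 0, "ax": 0, "ay": 0, "az": -0.25, "fingers": -1},
  {"x": 0, "y": 0.005, "z": 0, "ax": 0, "ay": 0, "az": -0.5, "fingers": -1},
  {"x": 0, "y": 0.005, "z": -0.003, "ax": 0, "ay": 0, "az": -0.75, "fingers": -1},
  {"x": 0, "y": 0.005, "z": -0.003, "ax": 0, "ay": 0, "az": -1, "fingers": -1},
  {"x": 0, "y": 0.005, "z": -0.003, "ax": 0, "ay": 0, "az": -1, "fingers": -1},
])

```text
time_s: 8.15
ee_pos: [0.487, -0.1085, 0.105]
tcp_rot: [[-0.001, 0.107, 0.994], [-0.001, 0.994, -0.107], [-1.0, -0.001, -0.001]]
wrist_force: [-4.6, -7.1, 0.7]
gripper_width: 0.0137
```

Call:
drive_tool([
  {"x": 0, "y": 0, "z": 0, "ax": 0, "ay": 0, "az": -0.25, "fingers": -1},
  {"x": 0, "y": 0, "z": 0, "ax": 0, "ay": 0, "az": -0.5, "fingers": -1},
  {"x": 0, "y": 0, "z": -0.003, "ax": 0, "ay": 0, "az": -0.75, "fingers": -1},
  {"x": 0, "y": 0, "z": -0.003, "ax": 0, "ay": 0, "az": -1, "fingers": -1},
  {"x": 0, "y": 0, "z": -0.003, "ax": 0, "ay": 0, "az": -1, "fingers": -1},
])

```text
time_s: 8.78
ee_pos: [0.4864, -0.1084, 0.1046]
tcp_rot: [[-0.003, 0.589, 0.808], [0.0, 0.808, -0.589], [-1.0, -0.001, -0.002]]
wrist_force: [-5.3, -0.2, 1.9]
gripper_width: 0.0136
```

```bash
python3 - <<'E'
from h import *
np.set_printoptions(precision=4,suppress=True)
s=status.sense();p=s['ee_pos'];print(s['time_s'],p,s['wrist_force'],s['torque'],s['gripper_width'],s['q'])
z=s['tcp_rot'][:,2];print('jaw',np.arctan2(z[1],z[0]))
cap('wrist','w6.png')
E
```

```text
8.775 [ 0.4864 -0.1084  0.1046] [-5.2903 -0.2065  1.9253] [-0.1842  0.6696 -0.1161] 0.013582968343070451 [-0.3515  0.5054  1.9973 -0.0014  0.6412  0.2798]
jaw -0.6301676790242753
```

View pics/w6.png

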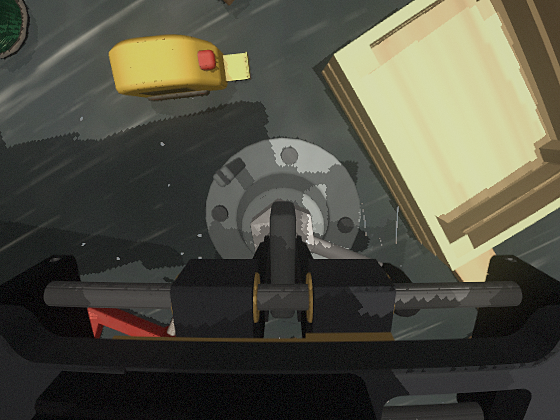

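The bar is turning with the gripper and the forces are low.

Call:
drive_tool([
  {"x": 0.01, "y": 0, "z": 0, "ax": 0, "ay": 0, "az": -0.25, "fingers": -1},
  {"x": 0.01, "y": 0, "z": 0, "ax": 0, "ay": 0, "az": -0.5, "fingers": -1},
  {"x": 0.01, "y": 0, "z": -0.003, "ax": 0, "ay": 0, "az": -0.75, "fingers": -1},
  {"x": 0.01, "y": 0, "z": -0.003, "ax": 0, "ay": 0, "az": -1, "fingers": -1},
  {"x": 0.01, "y": 0, "z": -0.003, "ax": 0, "ay": 0, "az": -1, "fingers": -1},
])

```text
time_s: 9.45
ee_pos: [0.486, -0.1079, 0.1043]
tcp_rot: [[-0.005, 0.913, 0.409], [0.002, 0.409, -0.913], [-1.0, -0.004, -0.004]]
wrist_force: [-8.6, 1.6, 5.3]
gripper_width: 0.0138
```

Call:
drive_tool([
  {"x": 0, "y": 0, "z": 0, "ax": 0, "ay": 0, "az": -0.25, "fingers": -1},
  {"x": 0, "y": 0, "z": 0, "ax": 0, "ay": 0, "az": -0.5, "fingers": -1},
  {"x": 0, "y": 0, "z": -0.003, "ax": 0, "ay": 0, "az": -0.75, "fingers": -1},
  {"x": 0, "y": 0, "z": -0.003, "ax": 0, "ay": 0, "az": -1, "fingers": -1},
  {"x": 0, "y": 0, "z": -0.003, "ax": 0, "ay": 0, "az": -1, "fingers": -1},
])

```text
time_s: 10.07
ee_pos: [0.4857, -0.1073, 0.104]
tcp_rot: [[-0.004, 0.995, -0.101], [0.005, -0.101, -0.995], [-1.0, -0.004, -0.005]]
wrist_force: [-2.0, 5.8, 2.3]
gripper_width: 0.0136
```

Call:
drive_tool([
  {"x": 0, "y": 0, "z": 0, "ax": 0, "ay": 0, "az": -0.25, "fingers": -1},
  {"x": 0, "y": 0, "z": 0, "ax": 0, "ay": 0, "az": -0.5, "fingers": -1},
  {"x": 0, "y": 0, "z": -0.003, "ax": 0, "ay": 0, "az": -0.75, "fingers": -1},
  {"x": 0, "y": 0, "z": -0.003, "ax": 0, "ay": 0, "az": -1, "fingers": -1},
  {"x": 0, "y": 0, "z": -0.003, "ax": 0, "ay": 0, "az": -1, "fingers": -1},
])

```text
time_s: 10.7
ee_pos: [0.4859, -0.1066, 0.1036]
tcp_rot: [[-0.0, 0.812, -0.583], [0.007, -0.583, -0.812], [-1.0, -0.005, -0.006]]
wrist_force: [-0.0, 6.7, -0.0]
gripper_width: 0.0139
```

```bash
python3 - <<'E'
from h import *
np.set_printoptions(precision=4,suppress=True)
s=status.sense();p=s['ee_pos'];print(s['time_s'],p,s['wrist_force'],s['torque'],s['gripper_width'],s['q'])
z=s['tcp_rot'][:,2];print('jaw',np.arctan2(z[1],z[0]))
cap('wrist','w7.png')
E
```

```text
10.7 [ 0.4859 -0.1066  0.1036] [-0.0303  6.7358 -0.0214] [ 0.6587 -0.1046 -0.1047] 0.013871452531169035 [-0.3522  0.5061  2.0005  0.011   0.6379  1.8327]
jaw -2.1937582047265676
```

View pics/w7.png

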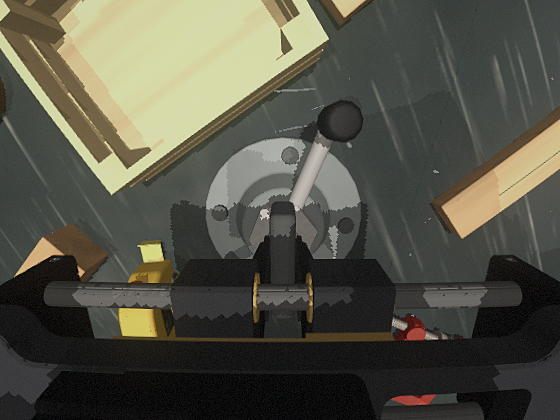

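The screw now reads about 0.87 rad. Next I release, raise, turn the tool back 180° and regrip.

Call:
drive_tool([
  {"x": 0, "y": 0, "z": 0, "ax": 0, "ay": 0, "az": 0, "fingers": -0.2},
  {"x": 0, "y": 0, "z": 0, "ax": 0, "ay": 0, "az": 0, "fingers": -0.1},
  {"x": 0, "y": 0, "z": 0.3, "ax": 0, "ay": 0, "az": 0, "fingers": -0.1},
  {"x": 0, "y": 0, "z": 0.6, "ax": 0, "ay": 0, "az": 0.3, "fingers": -0.1},
  {"x": 0, "y": 0, "z": 0.8, "ax": 0, "ay": 0, "az": 0.65, "fingers": 0},
  {"x": 0, "y": 0, "z": 0.8, "ax": 0, "ay": 0, "az": 1, "fingers": 0},
])

```text
time_s: 11.5
ee_pos: [0.4865, -0.107, 0.1852]
tcp_rot: [[-0.001, 0.996, -0.091], [0.005, -0.091, -0.996], [-1.0, -0.001, -0.005]]
wrist_force: [0.3, -0.3, -0.1]
gripper_width: 0.0473
```

Call:
drive_tool([
  {"x": 0, "y": 0, "z": 0, "ax": 0, "ay": 0, "az": 0.35, "fingers": 0},
  {"x": 0, "y": 0, "z": 0, "ax": 0, "ay": 0, "az": 0.7, "fingers": 0},
  {"x": 0, "y": 0, "z": 0, "ax": 0, "ay": 0, "az": 1, "fingers": 0},
])

```text
time_s: 11.88
ee_pos: [0.4866, -0.1071, 0.1853]
tcp_rot: [[-0.003, 0.905, 0.425], [0.003, 0.425, -0.905], [-1.0, -0.001, -0.004]]
wrist_force: [-0.0, 0.4, 0.0]
gripper_width: 0.0475
```

Call:
drive_tool([
  {"x": 0, "y": 0, "z": 0, "ax": 0, "ay": 0, "az": 0.35, "fingers": 0},
  {"x": 0, "y": 0, "z": 0, "ax": 0, "ay": 0, "az": 0.7, "fingers": 0},
  {"x": 0, "y": 0, "z": 0, "ax": 0, "ay": 0, "az": 1, "fingers": 0},
])

```text
time_s: 12.25
ee_pos: [0.4866, -0.1072, 0.1854]
tcp_rot: [[-0.004, 0.566, 0.825], [0.001, 0.825, -0.566], [-1.0, -0.001, -0.004]]
wrist_force: [-0.1, 0.2, 0.0]
gripper_width: 0.0475
```

Call:
drive_tool([
  {"x": 0, "y": 0, "z": 0, "ax": 0, "ay": 0, "az": 0.35, "fingers": 0},
  {"x": 0, "y": 0, "z": 0, "ax": 0, "ay": 0, "az": 0.7, "fingers": 0},
  {"x": 0, "y": 0, "z": 0, "ax": 0, "ay": 0, "az": 1, "fingers": 0},
])

```text
time_s: 12.62
ee_pos: [0.4867, -0.1074, 0.1854]
tcp_rot: [[-0.004, 0.071, 0.997], [-0.001, 0.997, -0.071], [-1.0, -0.001, -0.004]]
wrist_force: [0.7, 0.2, -0.3]
gripper_width: 0.0478
```

Call:
drive_tool([
  {"x": 0, "y": 0, "z": 0, "ax": 0, "ay": 0, "az": 0.35, "fingers": 0},
  {"x": 0, "y": 0, "z": 0, "ax": 0, "ay": 0, "az": 0.7, "fingers": 0},
  {"x": 0, "y": 0, "z": 0, "ax": 0, "ay": 0, "az": 1, "fingers": 0},
])

```text
time_s: 13.0
ee_pos: [0.4868, -0.1076, 0.1855]
tcp_rot: [[-0.002, -0.443, 0.896], [-0.003, 0.896, 0.443], [-1.0, -0.002, -0.003]]
wrist_force: [-0.1, 0.2, -0.1]
gripper_width: 0.0478
```

Call:
drive_tool([
  {"x": 0, "y": 0, "z": 0, "ax": 0, "ay": 0, "az": 0.35, "fingers": 0},
  {"x": 0, "y": 0, "z": 0, "ax": 0, "ay": 0, "az": 0.7, "fingers": 0},
  {"x": 0, "y": 0, "z": 0, "ax": 0, "ay": 0, "az": 1, "fingers": 0},
])

```text
time_s: 13.38
ee_pos: [0.4869, -0.1077, 0.1855]
tcp_rot: [[-0.0, -0.836, 0.549], [-0.004, 0.549, 0.836], [-1.0, -0.002, -0.003]]
wrist_force: [-0.9, -0.7, -0.2]
gripper_width: 0.0476
```

```bash
python3 - <<'E'
from h import *
import pickle
np.set_printoptions(precision=4,suppress=True)
s=status.sense();p=s['ee_pos'];print(s['time_s'],p,s['tcp_rot'],s['gripper_width'],s['q'])
z=s['tcp_rot'][:,2];print('jaw',np.arctan2(z[1],z[0]))
d={n:cap(n,n+'8.png') for n in ['wrist','side','scene']};pickle.dump(d,open('c8.pkl','wb'))
E
```

```text
13.375 [ 0.4869 -0.1077  0.1855] [[-0.0004 -0.8359  0.5489]
 [-0.0039  0.5489  0.8359]
 [-1.     -0.0018 -0.0035]] 0.04764402716007615 [-0.3483  0.3788  1.9232 -0.0051  0.8387 -1.3346]
jaw 0.9897019093192607
```

View pics/wrist8.png

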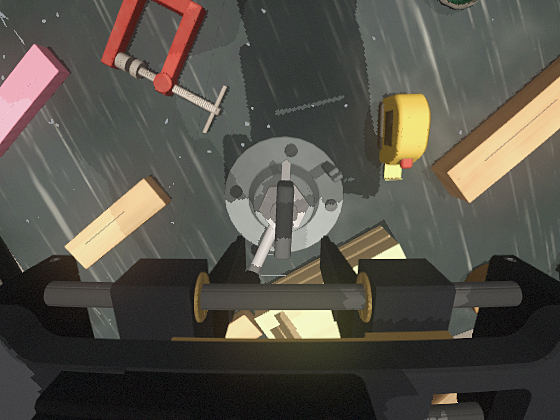

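View pics/side8.png

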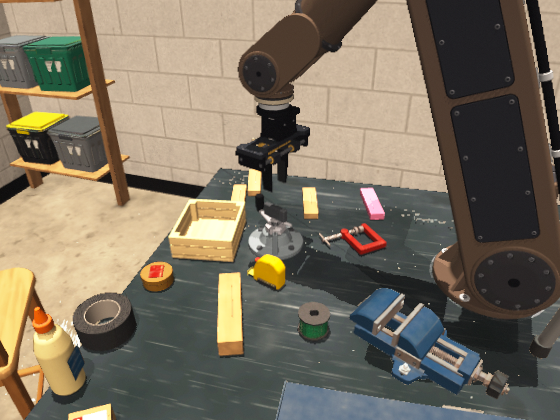

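The pointer tip at (286,162) is now about 45° short of the post at (331,170), as planned. I'm measuring it before I regrip.

```bash
python3 - <<'E'
from h import *
import pickle
np.set_printoptions(precision=4,suppress=True)
d=pickle.load(open('c8.pkl','rb'));w=d['wrist']
a=cv2.imread('pics/wrist8.png');cv2.imwrite('pics/z8.png',cv2.resize(a[125:265,215:355],None,fx=5,fy=5,interpolation=cv2.INTER_CUBIC))
E
```

```text
(no output)
```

View pics/z8.png

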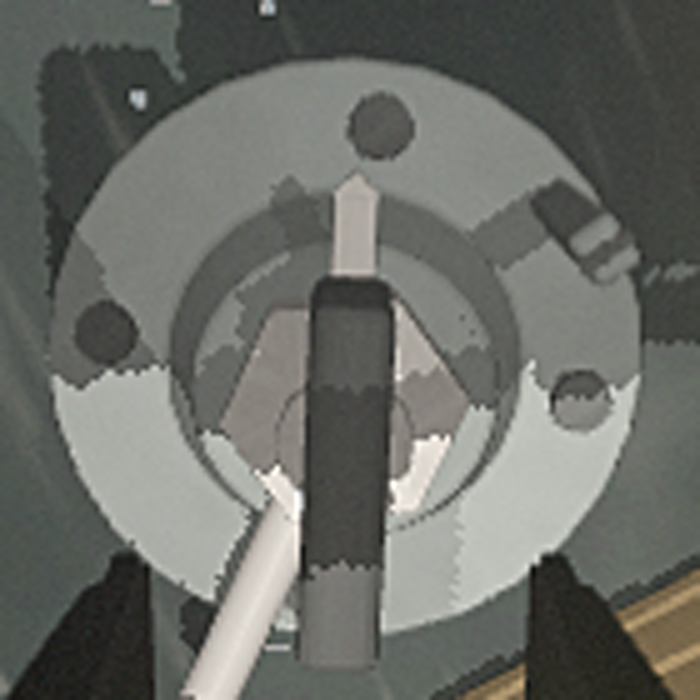

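```bash
python3 - <<'E'
from h import *
import pickle
np.set_printoptions(precision=4,suppress=True)
d=pickle.load(open('c8.pkl','rb'));w=d['wrist']
Z=lambda u,v:(215+(u+.5)/5-.5,125+(v+.5)/5-.5)
rim=[(50,360),(640,350),(350,58),(345,637),(180,110),(530,125)]
P=np.array([onz(w,*Z(*p),.012)[:2] for p in rim])
A=np.c_[2*P,np.ones(len(P))];x=np.linalg.lstsq(A,(P**2).sum(1),rcond=None)[0]
C=x[:2];print('axis',C,'r',np.sqrt(x[2]+C@C))
for C in (C,np.array([.4862,-.107])):
  p=onz(w,*Z(358,172),.0755)[:2]-C;ap=np.arctan2(p[1],p[0]);print('ptr',np.hypot(*p),ap)
  q=onz(w,*Z(603,245),.072)[:2]-C;aq=np.arctan2(q[1],q[0]);print('post',np.hypot(*q),aq,'screw',(ap-aq)%(2*np.pi))
E
```

```text
axis [ 0.4877 -0.1065] r 0.06738665094363296
ptr 0.04993049483372635 2.5140288742326433
post 0.05938368414962367 1.650936904794066 screw 0.8630919694385772
ptr 0.04904152433683696 2.488739207711792
post 0.059756553020980895 1.62593969921141 screw 0.8627995085003821
```

Call:
drive_tool([
  {"x": -0.005, "y": 0.005, "z": -0.3, "ax": 0, "ay": 0, "az": -0.08, "fingers": 0},
  {"x": -0.005, "y": 0.005, "z": -0.6, "ax": 0, "ay": 0, "az": -0.08, "fingers": 0},
  {"x": -0.005, "y": 0.005, "z": -0.81, "ax": 0, "ay": 0, "az": -0.08, "fingers": 0},
  {"x": -0.005, "y": 0.005, "z": -0.81, "ax": 0, "ay": 0, "az": -0.08, "fingers": -1},
  {"x": -0.005, "y": 0.005, "z": -0.81, "ax": 0, "ay": 0, "az": -0.08, "fingers": -1},
  {"x": -0.005, "y": 0.005, "z": -0.81, "ax": 0, "ay": 0, "az": -0.08, "fingers": -1},
  {"x": -0.005, "y": 0.005, "z": -0.81, "ax": 0, "ay": 0, "az": -0.08, "fingers": -1},
])

```text
time_s: 14.4
ee_pos: [0.4868, -0.1071, 0.1052]
tcp_rot: [[0.001, -0.807, 0.591], [-0.004, 0.591, 0.807], [-1.0, -0.003, -0.003]]
wrist_force: [4.4, 8.6, 1.8]
gripper_width: 0.0137
```

The screw measures 0.863 rad (49.4°), which matches the count from the turns.

Call:
drive_tool([
  {"x": 0, "y": 0, "z": 0, "ax": 0, "ay": 0, "az": -0.25, "fingers": -1},
  {"x": 0, "y": 0, "z": 0, "ax": 0, "ay": 0, "az": -0.5, "fingers": -1},
  {"x": 0, "y": 0, "z": -0.003, "ax": 0, "ay": 0, "az": -0.75, "fingers": -1},
  {"x": 0, "y": 0, "z": -0.003, "ax": 0, "ay": 0, "az": -1, "fingers": -1},
  {"x": 0, "y": 0, "z": -0.003, "ax": 0, "ay": 0, "az": -1, "fingers": -1},
])

```text
time_s: 15.02
ee_pos: [0.4869, -0.1069, 0.1049]
tcp_rot: [[-0.001, -0.403, 0.915], [-0.004, 0.915, 0.403], [-1.0, -0.003, -0.002]]
wrist_force: [2.8, 3.0, -5.5]
gripper_width: 0.0136
```

```bash
python3 - <<'E'
from h import *
z=status.sense()['tcp_rot'][:,2];print('jaw',np.arctan2(z[1],z[0]), 'remaining units', np.degrees(np.arctan2(z[1],z[0])-(np.arctan2(.807,.591)-.863))/30)
E
```

```text
jaw 0.41530874110201776 remaining units 0.6486193474569757
```

Call:
drive_tool([
  {"x": 0, "y": 0, "z": 0, "ax": 0, "ay": 0, "az": -0.25, "fingers": -1},
  {"x": 0, "y": 0, "z": 0, "ax": 0, "ay": 0, "az": -0.5, "fingers": -1},
  {"x": 0, "y": 0, "z": -0.003, "ax": 0, "ay": 0, "az": -0.66, "fingers": -1},
  {"x": 0, "y": 0, "z": -0.003, "ax": 0, "ay": 0, "az": -0.66, "fingers": -1},
  {"x": 0, "y": 0, "z": -0.003, "ax": 0, "ay": 0, "az": -0.66, "fingers": -1},
])

```text
time_s: 15.65
ee_pos: [0.487, -0.1069, 0.1047]
tcp_rot: [[-0.002, -0.073, 0.997], [-0.003, 0.997, 0.073], [-1.0, -0.003, -0.002]]
wrist_force: [2.5, 1.7, -4.5]
gripper_width: 0.0139
```

Call:
drive_tool([
  {"x": 0, "y": 0, "z": 0, "ax": 0, "ay": 0, "az": 0, "fingers": -0.2},
  {"x": 0, "y": 0, "z": 0, "ax": 0, "ay": 0, "az": 0, "fingers": -0.1},
  {"x": 0, "y": 0, "z": 0.3, "ax": 0, "ay": 0, "az": 0, "fingers": -0.1},
  {"x": 0, "y": 0, "z": 0.7, "ax": 0, "ay": 0, "az": 0.1, "fingers": -0.1},
  {"x": 0, "y": 0, "z": 1, "ax": 0, "ay": 0, "az": 0.4, "fingers": -0.1},
  {"x": 0, "y": 0, "z": 1, "ax": 0, "ay": 0, "az": 0.7, "fingers": -0.1},
])

```text
time_s: 16.4
ee_pos: [0.4876, -0.1072, 0.207]
tcp_rot: [[0.003, -0.431, 0.903], [-0.005, 0.903, 0.431], [-1.0, -0.006, 0.001]]
wrist_force: [0.1, 0.3, -0.4]
gripper_width: 0.0429
```

```bash
python3 - <<'E'
from h import *
import pickle
np.set_printoptions(precision=4,suppress=True)
s=status.sense();p=s['ee_pos'];print(s['time_s'],p,s['tcp_rot'],s['gripper_width'],s['q'])
d={n:cap(n,n+'9.png') for n in ['wrist','side','scene']};pickle.dump(d,open('c9.pkl','wb'))
a=cv2.imread('pics/wrist9.png');cv2.imwrite('pics/z9.png',cv2.resize(a[125:265,215:355],None,fx=5,fy=5,interpolation=cv2.INTER_CUBIC))
E
```

```text
16.4 [ 0.4876 -0.1072  0.207 ] [[ 0.0035 -0.4306  0.9026]
 [-0.0052  0.9025  0.4306]
 [-1.     -0.0062  0.0009]] 0.04287635260546319 [-0.3469  0.3489  1.8995 -0.0048  0.8881 -0.7891]
```

View pics/z9.png

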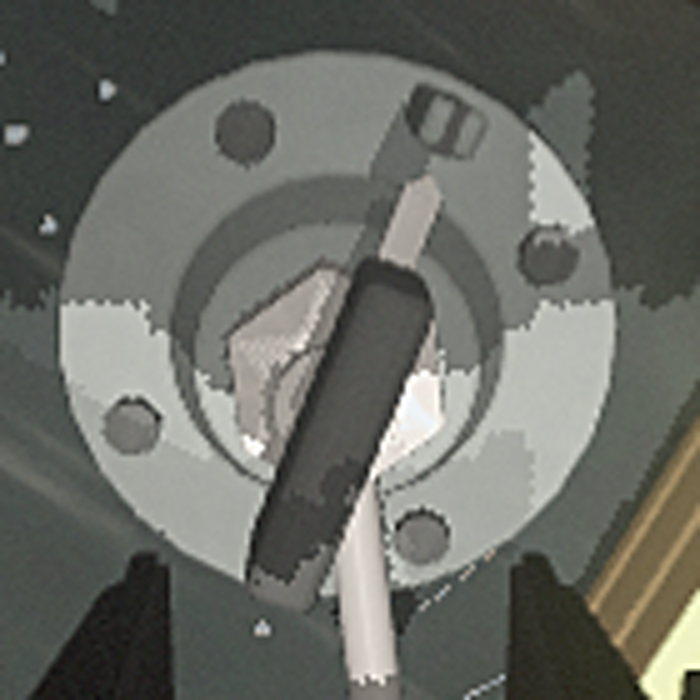

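```bash
python3 - <<'E'
from h import *
import pickle
np.set_printoptions(precision=4,suppress=True)
d=pickle.load(open('c9.pkl','rb'));w=d['wrist']
Z=lambda u,v:(215+(u+.5)/5-.5,125+(v+.5)/5-.5)
rim=[(60,320),(615,325),(338,50),(345,597),(130,140),(535,125)]
P=np.array([onz(w,*Z(*p),.012)[:2] for p in rim])
A=np.c_[2*P,np.ones(len(P))];x=np.linalg.lstsq(A,(P**2).sum(1),rcond=None)[0]
C=x[:2];print('axis',C,'r',np.sqrt(x[2]+C@C))
for C in (C,np.array([.4875,-.107])):
  p=onz(w,*Z(432,177),.0745)[:2]-C;ap=np.arctan2(p[1],p[0]);print('ptr',np.hypot(*p),ap)
  q=onz(w,*Z(453,125),.072)[:2]-C;aq=np.arctan2(q[1],q[0]);print('post',np.hypot(*q),aq,'screw',(ap-aq))
E
```

```text
axis [ 0.4877 -0.1058] r 0.06756699877748926
ptr 0.04871242980237333 1.6375016692022284
post 0.05918995229528879 1.6345478657341075 screw 0.002953803468120908
ptr 0.049879654264236586 1.6317665756198223
post 0.06035785799741754 1.6298655031157092 screw 0.0019010725041130883
```

The screw is at 0.00 rad. Next is the nut: back over the knob.

Call:
drive_tool([
  {"x": 0.25, "y": -0.4, "z": 0, "ax": 0, "ay": 0, "az": 0.23, "fingers": 0},
  {"x": 0.456, "y": -0.72, "z": -0.1, "ax": 0, "ay": 0, "az": 0.23, "fingers": 0},
  {"x": 0.456, "y": -0.72, "z": -0.3, "ax": 0, "ay": 0, "az": 0.23, "fingers": 0},
  {"x": 0.456, "y": -0.72, "z": -0.3, "ax": 0, "ay": 0, "az": 0.23, "fingers": 0},
])

```text
time_s: 17.05
ee_pos: [0.5317, -0.1789, 0.1732]
tcp_rot: [[-0.003, -0.526, 0.85], [-0.002, 0.85, 0.526], [-1.0, -0.0, -0.004]]
wrist_force: [0.7, -0.4, -0.3]
gripper_width: 0.0475
```

```bash
python3 - <<'E'
from h import *
np.set_printoptions(precision=4,suppress=True)
s=status.sense();p=s['ee_pos'];print(s['time_s'],p,s['gripper_width'])
cap('wrist','w10.png')
E
```

```text
17.05 [ 0.5317 -0.1789  0.1732] 0.04745034969426405
```

View pics/w10.png

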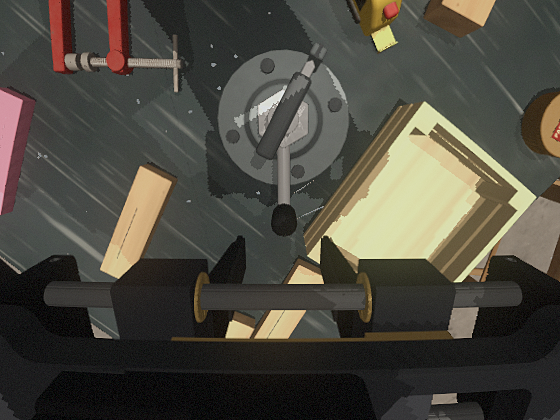

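The knob at (284,220) is centred between the fingers. I'm descending.

Call:
drive_tool([
  {"x": 0.01, "y": 0, "z": -0.4, "ax": 0, "ay": 0, "az": 0, "fingers": 0},
  {"x": 0.01, "y": 0, "z": -0.7, "ax": 0, "ay": 0, "az": 0, "fingers": 0},
  {"x": 0.01, "y": 0, "z": -0.84, "ax": 0, "ay": 0, "az": 0, "fingers": 0},
  {"x": 0.01, "y": 0, "z": -0.84, "ax": 0, "ay": 0, "az": 0, "fingers": -0.3},
  {"x": 0.01, "y": 0, "z": -0.84, "ax": 0, "ay": 0, "az": 0, "fingers": -0.3},
])

```text
time_s: 17.73
ee_pos: [0.5335, -0.1789, 0.0914]
tcp_rot: [[-0.0, -0.527, 0.85], [-0.004, 0.85, 0.527], [-1.0, -0.003, -0.002]]
wrist_force: [0.2, 0.3, 0.9]
gripper_width: 0.0349
```

```bash
cat > arc.py <<'E'
from h import *
import sys
np.set_printoptions(precision=3,suppress=True)
s=status.sense();p=s['ee_pos'];z=s['tcp_rot'][:,2];j=np.arctan2(z[1],z[0])
C=np.array([.4877,-.107]);v=p[:2]-C;a0=np.arctan2(v[1],v[0])
print(s['time_s'],p,'F',s['wrist_force'],s['gripper_width'],'th',a0+1.96,'r',np.hypot(*v),'jaw',j)
for th in map(float,sys.argv[1:]):
    X=C+.085*np.array([np.cos(-1.96+th),np.sin(-1.96+th)]); print(th,(X-p[:2])*10,np.degrees(-1.96+th+np.pi/2-j)/30)
E
python3 arc.py .95 .85 .75 .65 .55 .5 .45
```

```text
17.725 [ 0.534 -0.179  0.091] F [0.201 0.266 0.93 ] 0.03494259770488407 th 0.9569208677836385 r 0.08525891577488194 jaw 0.5550754133157524
0.95 [-0.006 -0.001] 0.010926139910482155
0.85 [-0.08  -0.042] -0.180059791799792
0.75 [-0.158 -0.076] -0.3710457235100666
0.65 [-0.239 -0.102] -0.5620316552203412
0.55 [-0.322 -0.12 ] -0.7530175869306154
0.5 [-0.364 -0.126] -0.8485105527857526
0.45 [-0.407 -0.13 ] -0.9440035186408899
```

Call:
drive_tool([
  {"x": -0.08, "y": -0.042, "z": 0, "ax": 0, "ay": 0, "az": -0.18, "fingers": -0.3},
  {"x": -0.158, "y": -0.076, "z": 0, "ax": 0, "ay": 0, "az": -0.37, "fingers": -0.3},
  {"x": -0.239, "y": -0.102, "z": 0, "ax": 0, "ay": 0, "az": -0.56, "fingers": -0.3},
  {"x": -0.322, "y": -0.12, "z": 0, "ax": 0, "ay": 0, "az": -0.75, "fingers": -0.3},
  {"x": -0.364, "y": -0.126, "z": 0, "ax": 0, "ay": 0, "az": -0.85, "fingers": -0.3},
  {"x": -0.407, "y": -0.13, "z": 0, "ax": 0, "ay": 0, "az": -0.94, "fingers": -0.3},
  {"x": -0.407, "y": -0.13, "z": 0, "ax": 0, "ay": 0, "az": -0.94, "fingers": -0.3},
])

```text
time_s: 18.6
ee_pos: [0.4932, -0.1922, 0.0926]
tcp_rot: [[-0.0, -0.063, 0.998], [-0.004, 0.998, 0.063], [-1.0, -0.004, -0.0]]
wrist_force: [-0.2, 0.3, 0.2]
gripper_width: 0.0333
```

```bash
python3 arc.py .4 .35 .3 .25 .2 .15 .1 .05 0 -.04
```

```text
18.6 [ 0.493 -0.192  0.093] F [-0.246  0.285  0.244] 0.03330842329169228 th 0.4542079413094866 r 0.08537810033619456 jaw 0.06288927016930464
0.4 [-0.046  0.002] -0.09949019325891903
0.35 [-0.089  0.003] -0.1949831591140559
0.3 [-0.131  0.005] -0.2904761249691932
0.25 [-0.173  0.01 ] -0.38596909082433045
0.2 [-0.215  0.017] -0.48146205667946773
0.15 [-0.257  0.026] -0.5769550225346051
0.1 [-0.298  0.037] -0.6724479883897418
0.05 [-0.338  0.05 ] -0.7679409542448792
0.0 [-0.378  0.066] -0.8634339201000165
-0.04 [-0.409  0.079] -0.9398282927841263
```

Call:
drive_tool([
  {"x": -0.089, "y": 0.003, "z": -0.02, "ax": 0, "ay": 0, "az": -0.2, "fingers": -0.3},
  {"x": -0.131, "y": 0.005, "z": -0.02, "ax": 0, "ay": 0, "az": -0.29, "fingers": -0.3},
  {"x": -0.173, "y": 0.01, "z": -0.02, "ax": 0, "ay": 0, "az": -0.39, "fingers": -0.3},
  {"x": -0.215, "y": 0.017, "z": -0.02, "ax": 0, "ay": 0, "az": -0.48, "fingers": -0.3},
  {"x": -0.257, "y": 0.026, "z": -0.02, "ax": 0, "ay": 0, "az": -0.58, "fingers": -0.3},
  {"x": -0.298, "y": 0.037, "z": -0.02, "ax": 0, "ay": 0, "az": -0.67, "fingers": -0.3},
  {"x": -0.338, "y": 0.05, "z": -0.02, "ax": 0, "ay": 0, "az": -0.77, "fingers": -0.3},
  {"x": -0.378, "y": 0.066, "z": -0.02, "ax": 0, "ay": 0, "az": -0.86, "fingers": -0.3},
  {"x": -0.378, "y": 0.066, "z": -0.02, "ax": 0, "ay": 0, "az": -0.86, "fingers": -0.3},
])

```text
time_s: 19.73
ee_pos: [0.4558, -0.1857, 0.0912]
tcp_rot: [[-0.001, 0.377, 0.926], [-0.004, 0.926, -0.377], [-1.0, -0.004, 0.001]]
wrist_force: [-0.4, -0.7, 0.1]
gripper_width: 0.0331
```

```bash
python3 arc.py 0 -.03 -.06 -.08 -.1
```

```text
19.725 [ 0.456 -0.186  0.091] F [-0.415 -0.729  0.057] 0.033099964825963404 th 0.0037808803436873983 r 0.08497453207117797 jaw -0.3862191635903288
0.0 [-0.003  0.001] -0.0056999934947599695
-0.03 [-0.027  0.011] -0.06299577300784234
-0.06 [-0.05   0.022] -0.12029155252092472
-0.08 [-0.065  0.029] -0.15848873886297962
-0.1 [-0.08   0.037] -0.19668592520503453
```

Call:
drive_tool([
  {"x": -0.027, "y": 0.011, "z": 0, "ax": 0, "ay": 0, "az": -0.06, "fingers": -0.3},
  {"x": -0.05, "y": 0.022, "z": 0, "ax": 0, "ay": 0, "az": -0.12, "fingers": -0.3},
  {"x": -0.05, "y": 0.022, "z": 0, "ax": 0, "ay": 0, "az": -0.12, "fingers": -0.3},
])

```text
time_s: 20.1
ee_pos: [0.4506, -0.1834, 0.0913]
tcp_rot: [[-0.001, 0.434, 0.901], [-0.004, 0.901, -0.434], [-1.0, -0.004, 0.0]]
wrist_force: [0.5, -1.2, 1.0]
gripper_width: 0.0335
```

Call:
drive_tool([
  {"x": -0.015, "y": 0.006, "z": 0, "ax": 0, "ay": 0, "az": -0.04, "fingers": -0.3},
  {"x": -0.015, "y": 0.006, "z": 0, "ax": 0, "ay": 0, "az": -0.04, "fingers": -0.3},
])

```text
time_s: 20.35
ee_pos: [0.4489, -0.1827, 0.0912]
tcp_rot: [[-0.002, 0.453, 0.891], [-0.004, 0.891, -0.453], [-1.0, -0.004, 0.0]]
wrist_force: [0.4, -0.7, 0.7]
gripper_width: 0.0332
```

Call:
drive_tool([
  {"x": -0.02, "y": 0.009, "z": 0, "ax": 0, "ay": 0, "az": -0.04, "fingers": -0.3},
  {"x": -0.02, "y": 0.009, "z": 0, "ax": 0, "ay": 0, "az": -0.04, "fingers": -0.3},
])

```text
time_s: 20.6
ee_pos: [0.4473, -0.1819, 0.0913]
tcp_rot: [[-0.001, 0.473, 0.881], [-0.004, 0.881, -0.473], [-1.0, -0.004, 0.001]]
wrist_force: [3.8, -0.2, -1.5]
gripper_width: 0.0331
```

```bash
python3 arc.py 0 ; python3 -c "
from h import *
cap('wrist','w11.png')"
```

```text
20.6 [ 0.447 -0.182  0.091] F [ 3.83  -0.168 -1.538] 0.0331244067147482 th -0.10515770228781962 r 0.08510090457521412 jaw -0.4924114378347968
0.0 [ 0.081 -0.037] 0.19711231087536696
```

View pics/w11.png

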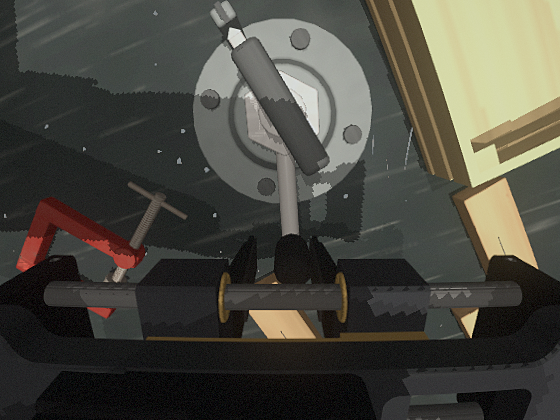

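The finger is in contact with the knob at (292,255) and the force is rising. One more nudge against the stop.

Call:
drive_tool([
  {"x": -0.012, "y": 0.006, "z": 0, "ax": 0, "ay": 0, "az": 0, "fingers": -0.3},
  {"x": -0.02, "y": 0.01, "z": 0, "ax": 0, "ay": 0, "az": 0, "fingers": -0.3},
  {"x": -0.02, "y": 0.01, "z": 0, "ax": 0, "ay": 0, "az": 0, "fingers": -0.3},
])

```text
time_s: 21.02
ee_pos: [0.4471, -0.1818, 0.0914]
tcp_rot: [[0.003, 0.473, 0.881], [-0.006, 0.881, -0.473], [-1.0, -0.004, 0.006]]
wrist_force: [12.2, -2.8, -7.8]
gripper_width: 0.0333
```

It's on the hard stop: 12 N with no motion. Backing off and taking a look.

Call:
drive_tool([
  {"x": 0.06, "y": -0.03, "z": 0, "ax": 0, "ay": 0, "az": 0, "fingers": 0},
  {"x": 0.06, "y": -0.03, "z": 0, "ax": 0, "ay": 0, "az": 0, "fingers": 0},
  {"x": 0.06, "y": -0.03, "z": 0.4, "ax": 0, "ay": 0, "az": 0, "fingers": 0},
  {"x": 0.06, "y": -0.03, "z": 0.9, "ax": 0, "ay": 0, "az": 0.3, "fingers": 0},
  {"x": 0.06, "y": -0.1, "z": 1, "ax": 0, "ay": 0, "az": 0.6, "fingers": 0.8},
  {"x": 0.06, "y": -0.1, "z": 1, "ax": 0, "ay": 0, "az": 0.9, "fingers": 0.8},
])

```text
time_s: 21.78
ee_pos: [0.4528, -0.192, 0.1924]
tcp_rot: [[0.006, 0.016, 1.0], [-0.005, 1.0, -0.016], [-1.0, -0.005, 0.007]]
wrist_force: [0.5, -0.1, -0.4]
gripper_width: 0.0619
```

Call:
drive_tool([
  {"x": 0, "y": -0.2, "z": 0.4, "ax": 0, "ay": 0, "az": 0.1, "fingers": 0.8},
  {"x": 0, "y": -0.3, "z": 0.9, "ax": 0, "ay": 0, "az": 0.1, "fingers": 0.8},
  {"x": 0, "y": -0.3, "z": 0.9, "ax": 0, "ay": 0, "az": 0.1, "fingers": 0.8},
])

```text
time_s: 22.15
ee_pos: [0.4532, -0.2228, 0.2852]
tcp_rot: [[0.011, -0.035, 0.999], [-0.007, 0.999, 0.035], [-1.0, -0.008, 0.01]]
wrist_force: [-1.2, -0.3, -0.0]
gripper_width: 0.0848
```

```bash
python3 - <<'E'
from h import *
import pickle
np.set_printoptions(precision=4,suppress=True)
s=status.sense();p=s['ee_pos'];print(s['time_s'],p,s['tcp_rot'],s['gripper_width'],s['q'])
d={n:cap(n,n+'12.png') for n in ['wrist','side','scene']};pickle.dump(d,open('c12.pkl','wb'))
E
```

```text
22.15 [ 0.4532 -0.2228  0.2852] [[ 0.0107 -0.0352  0.9993]
 [-0.0072  0.9994  0.0353]
 [-0.9999 -0.0075  0.0104]] 0.08478294745805043 [-0.5879  0.2636  1.7876 -0.0001  1.0775 -0.6231]
```

View pics/wrist12.png

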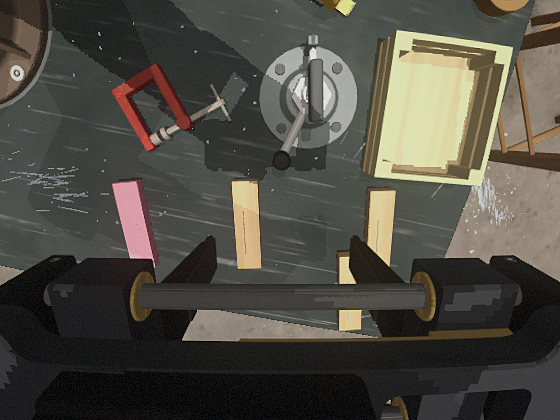

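View pics/scene12.png

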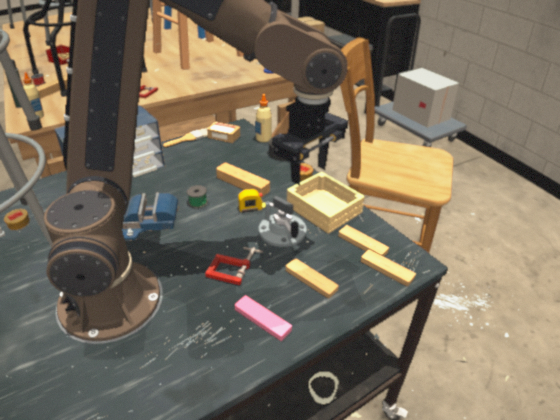

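In the wrist view the crate rim has corners near (394,30), (512,45), (482,185) and (378,176). Strip A is at (246,225), strip B at (381,225), and strip C is partly hidden at (350,290). The pointer is aligned and the knob is at (281,160). Measuring all of these.

```bash
cat > strips.py <<'E'
from h import *
def strips(c,img,poly=None,z=.019,rows=None,mx=240,amin=300):
    hsv=cv2.cvtColor(img,cv2.COLOR_BGR2HSV)
    m=((hsv[...,0]>8)&(hsv[...,0]<28)&(hsv[...,1]>55)&(hsv[...,2]>110)).astype('uint8'); m[mx:]=0
    m=cv2.erode(m,np.ones((2,2)))
    cs,_=cv2.findContours(m,cv2.RETR_EXTERNAL,cv2.CHAIN_APPROX_NONE)
    for k in cs:
        if cv2.contourArea(k)<amin: continue
        P=np.array([onz(c,u,v,z)[:2] for u,v in k[:,0]]).astype('float32')*1000
        r=cv2.minAreaRect(P); b=cv2.boxPoints(r)
        if b[:,1].max()>50 or not 200<b[:,0].mean()<800: continue
        print(cv2.boundingRect(k),np.round(r[0],1),np.round(r[1],1),round(r[2],1))
E
python3 - <<'E'
from strips import *
import pickle
np.set_printoptions(precision=4,suppress=True)
d=pickle.load(open('c12.pkl','rb'));w=d['wrist']
for n in ['wrist','scene','side']:
    print(n); strips(d[n],cv2.imread(f'pics/{n}12.png'),mx=420)
R=np.array([onz(w,u,v,.06)[:2] for u,v in [(394,30),(512,45),(482,185),(378,176)]]);print(R,R.mean(0),[np.hypot(*(R[i]-R[i-1])) for i in range(4)])
a=cv2.imread('pics/wrist12.png');cv2.imwrite('pics/z12.png',cv2.resize(a[20:200,250:530],None,fx=2.85,fy=2.85,interpolation=cv2.INTER_CUBIC))
a=cv2.imread('pics/scene12.png');cv2.imwrite('pics/z12s.png',cv2.resize(a[170:310,270:430],None,fx=4.2,fy=4.2,interpolation=cv2.INTER_CUBIC))
E
```

```text
wrist
(340, 311, 22, 20) [ 579.7 -456.5] [36.2 39.5] 3.3
(368, 191, 28, 75) [ 609.1 -291.5] [ 37.  121.3] 3.7
(232, 182, 29, 87) [ 405.4 -293.3] [ 36.3 138.4] 3.2
(392, 51, 88, 127) [ 660.7 -122.8] [163.2 114.6] 87.5
scene
(346, 390, 42, 30) [ 220.7 -620.7] [ 42.1 106.4] 78.7
(371, 301, 47, 57) [ 427.2 -519.7] [172.8  75. ] 18.8
(286, 259, 53, 39) [ 397.7 -296.7] [ 49.8 147.3] 3.2
(339, 225, 77, 61) [ 582.4 -355.5] [ 95.5 249.3] 3.1
(296, 177, 61, 27) [698.6 -83.3] [164.  138.3] 86.0
side
(169, 207, 77, 55) [ 660.  -125.9] [237.1 175.6] 87.8
(176, 202, 64, 34) [ 667.4 -179.5] [163.8 141.5] 87.5
[[ 0.5801 -0.029 ]
 [ 0.7314 -0.033 ]
 [ 0.7265 -0.209 ]
 [ 0.5804 -0.2027]] [ 0.6546 -0.1184] [np.float64(0.17371131076149104), np.float64(0.15133457311619944), np.float64(0.17601551527923737), np.float64(0.14621538921469984)]
```

View pics/z12.png

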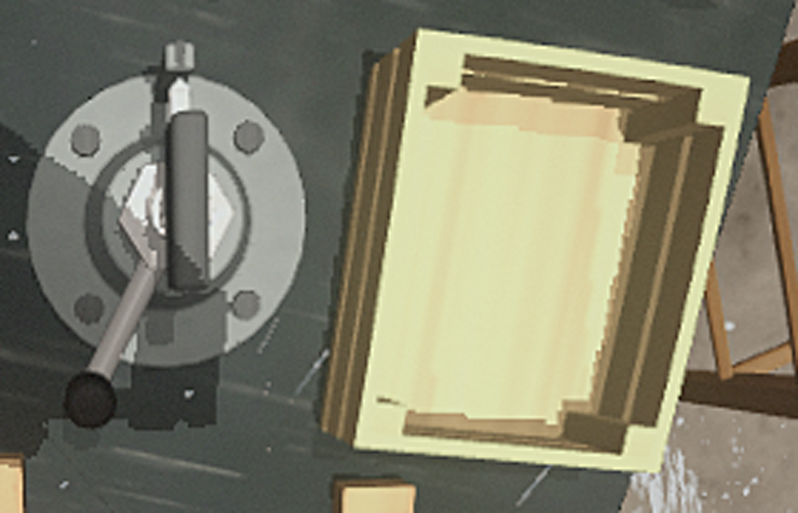

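View pics/z12s.png

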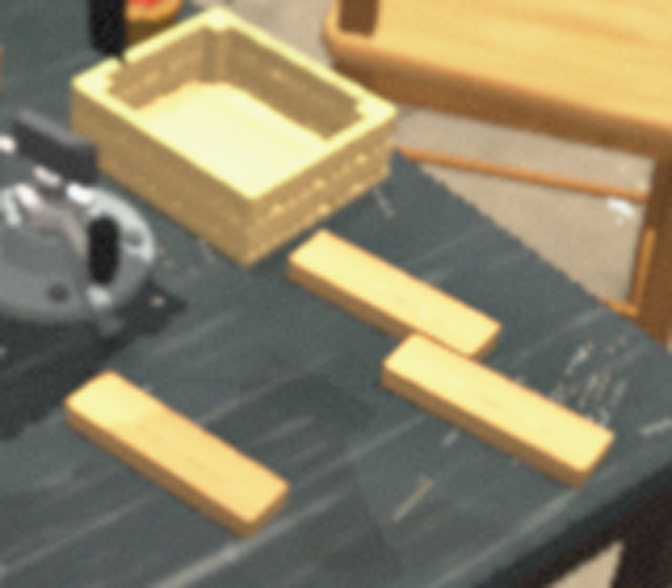

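```bash
python3 - <<'E'
from strips import *
import pickle
np.set_printoptions(precision=4,suppress=True)
d=pickle.load(open('c12.pkl','rb'));w=d['wrist']
q=[(396.5,30.4),(513,46.5),(481.4,185.4),(374.4,177)]
R=np.array([onz(w,u,v,.06)[:2] for u,v in q]);print(R,R.mean(0),[np.hypot(*(R[i]-R[i-1])) for i in range(4)])
e=R[0]-R[3]+R[1]-R[2];print('yaw',np.arctan2(-e[0],e[1])); e=R[1]-R[0]+R[2]-R[3];print('yaw',np.arctan2(e[1],e[0]))
Z=lambda u,v:(250+(u+.5)/2.85-.5,20+(v+.5)/2.85-.5)
C=np.array([.4877,-.1068])
k=onz(w,*Z(91,398),.088)[:2]-C;print('knob',np.hypot(*k),'nut',np.arctan2(k[1],k[0])+1.96)
p=onz(w,*Z(180,77),.0745)[:2]-C;print('ptr',np.hypot(*p),np.arctan2(p[1],p[0])-1.635)
# strip ends from scene zoom, top face corners
s=d['scene'];Y=lambda u,v:(270+(u+.5)/4.2-.5,170+(v+.5)/4.2-.5)
for n,c in dict(B=[(290,262),(323,230),(500,326),(475,355)],C=[(383,372),(415,335),(612,437),(582,470)]).items():
    P=np.array([onz(s,*Y(*x),.019)[:2] for x in c]);print(n,P,P.mean(0))
E
```

```text
[[ 0.5832 -0.0292]
 [ 0.7331 -0.0346]
 [ 0.7258 -0.2095]
 [ 0.5758 -0.2042]] [ 0.6545 -0.1194] [np.float64(0.17513808637211964), np.float64(0.15001042525454952), np.float64(0.17510830039307065), np.float64(0.15005216768208107)]
yaw -0.04204126208398013
yaw -0.0359168031958769
knob 0.08331122016591186 nut -0.03654070973737911
ptr 0.0508444914939145 0.0040572992214469306
B [[ 0.5812 -0.2331]
 [ 0.6235 -0.2273]
 [ 0.6303 -0.368 ]
 [ 0.5959 -0.3725]] [ 0.6077 -0.3002]
C [[ 0.5414 -0.341 ]
 [ 0.5835 -0.3346]
 [ 0.5964 -0.4736]
 [ 0.5598 -0.4756]] [ 0.5703 -0.4062]
```

Crate fit is 150.0 × 175.1 mm, centre (0.6545, -0.1194), yaw -0.039, which agrees with the given size. The nut is at about 0 and the pointer at about 0.00. Now strip A at (0.4055, -0.2935), yaw 0.056.

Call:
drive_tool([
  {"x": -0.24, "y": -0.4, "z": -0.3, "ax": 0.014, "ay": 0.02, "az": 0.04, "fingers": 0.4},
  {"x": -0.48, "y": -0.71, "z": -0.8, "ax": 0.014, "ay": 0.02, "az": 0.04, "fingers": 0.4},
  {"x": -0.48, "y": -0.71, "z": -1, "ax": 0.014, "ay": 0.02, "az": 0.04, "fingers": 0.4},
  {"x": -0.48, "y": -0.71, "z": -1, "ax": 0.014, "ay": 0.02, "az": 0.04, "fingers": 0.4},
])

```text
time_s: 22.8
ee_pos: [0.403, -0.2917, 0.1792]
tcp_rot: [[-0.009, -0.056, 0.998], [0.008, 0.998, 0.056], [-1.0, 0.008, -0.009]]
wrist_force: [0.2, -0.3, -0.5]
gripper_width: 0.067
```

Call:
drive_tool([
  {"x": 0, "y": 0, "z": -0.4, "ax": 0, "ay": 0, "az": 0, "fingers": 0.4},
  {"x": 0, "y": 0, "z": -0.8, "ax": 0, "ay": 0, "az": 0, "fingers": 0.4},
  {"x": 0, "y": 0, "z": -1, "ax": 0, "ay": 0, "az": 0, "fingers": 0.4},
  {"x": 0, "y": 0, "z": -1, "ax": 0, "ay": 0, "az": 0, "fingers": 0.4},
])

```text
time_s: 23.3
ee_pos: [0.4031, -0.2909, 0.0787]
tcp_rot: [[-0.011, -0.057, 0.998], [0.009, 0.998, 0.057], [-1.0, 0.01, -0.01]]
wrist_force: [0.7, -0.4, 0.1]
gripper_width: 0.0664
```

```bash
python3 - <<'E'
from h import *
cap('wrist','w13.png'); s=status.sense(); print(s['ee_pos'],s['wrist_force'],s['gripper_width'])
E
```

```text
[ 0.40339    -0.29132997  0.07954463] [-0.38712349  0.3350863   0.43366121] 0.0668991138092926
```

View pics/w13.png

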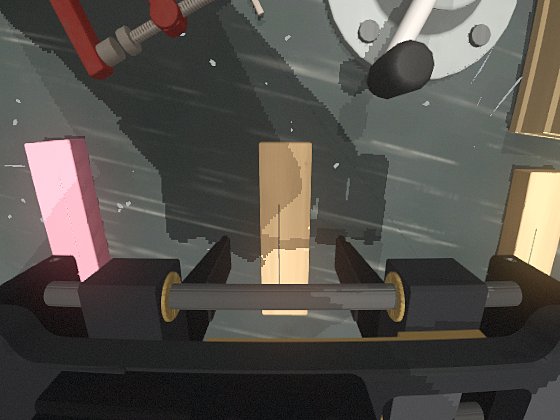

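Strip A is centred between the fingers at column 285. Descending and gripping.

Call:
drive_tool([
  {"x": 0.01, "y": -0.01, "z": -0.3, "ax": -0.015, "ay": -0.018, "az": 0, "fingers": 0.4},
  {"x": 0.015, "y": -0.02, "z": -0.54, "ax": -0.015, "ay": -0.018, "az": 0, "fingers": 0.4},
  {"x": 0.015, "y": -0.02, "z": -0.54, "ax": -0.015, "ay": -0.018, "az": 0, "fingers": 0.4},
  {"x": 0.015, "y": -0.02, "z": -0.54, "ax": -0.015, "ay": -0.018, "az": 0, "fingers": -1},
  {"x": 0.015, "y": -0.02, "z": -0.54, "ax": -0.015, "ay": -0.018, "az": 0, "fingers": -1},
  {"x": 0.015, "y": -0.02, "z": -0.54, "ax": -0.015, "ay": -0.018, "az": 0, "fingers": -1},
  {"x": 0.015, "y": -0.02, "z": -0.54, "ax": -0.015, "ay": -0.018, "az": 0, "fingers": -1},
])

```text
time_s: 24.22
ee_pos: [0.4051, -0.2935, 0.0261]
tcp_rot: [[0.0, -0.057, 0.998], [-0.0, 0.998, 0.057], [-1.0, -0.0, 0.0]]
wrist_force: [-0.6, 2.3, 8.0]
gripper_width: 0.0375
```

Gripped at 37.5 mm. Lifting and carrying it to the crate.

Call:
drive_tool([
  {"x": 0, "y": 0, "z": 0.3, "ax": 0, "ay": 0, "az": 0, "fingers": -1},
  {"x": 0, "y": 0, "z": 0.7, "ax": 0, "ay": 0, "az": 0, "fingers": -1},
  {"x": 0.2, "y": 0, "z": 1, "ax": 0, "ay": 0, "az": 0, "fingers": -1},
  {"x": 0.5, "y": 0, "z": 1, "ax": 0, "ay": 0, "az": -0.1, "fingers": -1},
  {"x": 0.5, "y": 0, "z": 1, "ax": 0, "ay": 0, "az": -0.18, "fingers": -1},
])

```text
time_s: 24.85
ee_pos: [0.4566, -0.2935, 0.1267]
tcp_rot: [[0.002, 0.038, 0.999], [-0.001, 0.999, -0.038], [-1.0, -0.001, 0.002]]
wrist_force: [-0.1, 0.3, -0.4]
gripper_width: 0.038
```

Call:
drive_tool([
  {"x": 0.3, "y": 0.2, "z": 0.4, "ax": 0, "ay": 0, "az": 0, "fingers": -1},
  {"x": 0.6, "y": 0.5, "z": 0.7, "ax": 0, "ay": 0, "az": 0, "fingers": -1},
  {"x": 0.9, "y": 0.8, "z": 0.7, "ax": 0, "ay": 0, "az": 0, "fingers": -1},
  {"x": 0.9, "y": 0.9, "z": 0.7, "ax": 0, "ay": 0, "az": 0, "fingers": -1},
])

```text
time_s: 25.35
ee_pos: [0.5476, -0.2019, 0.1967]
tcp_rot: [[0.002, 0.035, 0.999], [-0.001, 0.999, -0.035], [-1.0, -0.001, 0.002]]
wrist_force: [-0.3, -0.1, -1.4]
gripper_width: 0.0379
```

```bash
python3 - <<'E'
from h import *
np.set_printoptions(precision=3,suppress=True)
s=status.sense(); p=s['ee_pos'];print(s['time_s'],p,s['tcp_rot'],s['gripper_width']); z=s['tcp_rot'][:,2]
print((np.array([.6265,-.1183])-p[:2])*10, np.degrees(-.039-np.arctan2(z[1],z[0]))/30)
E
```

```text
25.35 [ 0.548 -0.202  0.197] [[ 0.002  0.035  0.999]
 [-0.001  0.999 -0.035]
 [-1.    -0.001  0.002]] 0.037885911994575264
[0.789 0.836] -0.007004986502084618
```

Call:
drive_tool([
  {"x": 0.3, "y": 0.3, "z": 0, "ax": 0, "ay": 0, "az": 0, "fingers": -1},
  {"x": 0.6, "y": 0.6, "z": 0, "ax": 0, "ay": 0, "az": 0, "fingers": -1},
  {"x": 0.79, "y": 0.84, "z": 0, "ax": 0, "ay": 0, "az": 0, "fingers": -1},
  {"x": 0.79, "y": 0.84, "z": -0.5, "ax": 0, "ay": 0, "az": 0, "fingers": -1},
  {"x": 0.79, "y": 0.84, "z": -0.9, "ax": 0, "ay": 0, "az": 0, "fingers": -1},
  {"x": 0.79, "y": 0.84, "z": -0.9, "ax": 0, "ay": 0, "az": 0, "fingers": -1},
])

```text
time_s: 26.1
ee_pos: [0.6247, -0.118, 0.1041]
tcp_rot: [[-0.004, 0.036, 0.999], [0.0, 0.999, -0.036], [-1.0, 0.0, -0.004]]
wrist_force: [-0.9, -0.2, 0.4]
gripper_width: 0.0379
```

```bash
python3 - <<'E'
from h import *
np.set_printoptions(precision=3,suppress=True)
s=status.sense(); p=s['ee_pos'];print(s['time_s'],p,s['gripper_width'])
cap('wrist','w14.png');cap('side','s14.png')
E
```

```text
26.1 [ 0.625 -0.118  0.104] 0.03788362787344908
```

View pics/w14.png

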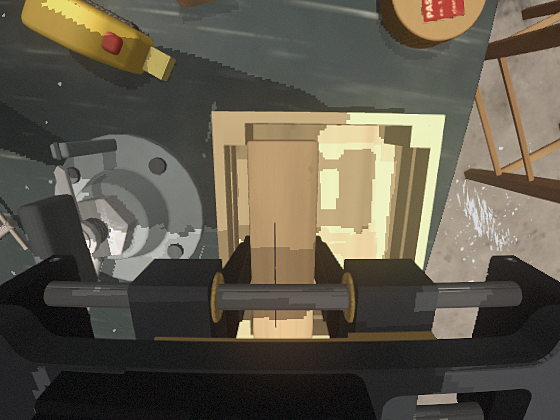

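View pics/s14.png

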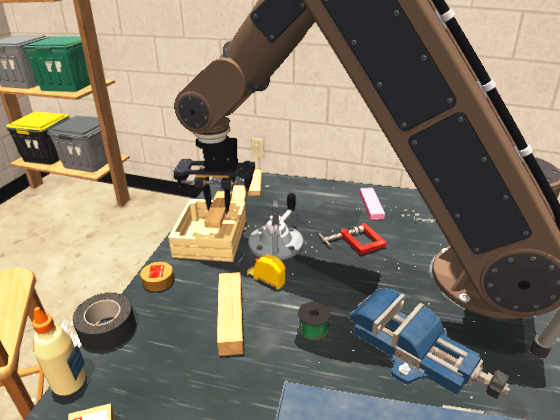

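Strip A is inside the crate outline with the fingers clear of the walls. Lowering and releasing.

Call:
drive_tool([
  {"x": 0.015, "y": 0, "z": -0.25, "ax": 0, "ay": 0, "az": 0, "fingers": -1},
  {"x": 0.015, "y": 0, "z": -0.5, "ax": 0, "ay": 0, "az": 0, "fingers": -1},
  {"x": 0.015, "y": 0, "z": -0.55, "ax": 0, "ay": 0, "az": 0, "fingers": -1},
  {"x": 0.015, "y": 0, "z": -0.55, "ax": 0, "ay": 0, "az": 0, "fingers": -0.05},
  {"x": 0.015, "y": 0, "z": -0.55, "ax": 0, "ay": 0, "az": 0, "fingers": -0.05},
  {"x": 0.015, "y": 0, "z": -0.55, "ax": 0, "ay": 0, "az": 0, "fingers": -0.05},
  {"x": 0.015, "y": 0, "z": 0, "ax": 0, "ay": 0, "az": 0, "fingers": -0.05},
  {"x": 0.015, "y": 0, "z": 0.5, "ax": 0, "ay": 0, "az": 0, "fingers": -0.05},
  {"x": 0.015, "y": 0, "z": 1, "ax": 0, "ay": 0, "az": 0, "fingers": 0.3},
  {"x": 0.015, "y": 0, "z": 1, "ax": 0, "ay": 0, "az": 0, "fingers": 0.3},
])

```text
time_s: 27.45
ee_pos: [0.6295, -0.1187, 0.2122]
tcp_rot: [[0.01, 0.036, 0.999], [-0.004, 0.999, -0.036], [-1.0, -0.003, 0.01]]
wrist_force: [0.4, 0.3, -0.7]
gripper_width: 0.0588
```

Call:
drive_tool([
  {"x": 0, "y": -0.5, "z": 0, "ax": 0, "ay": 0, "az": 0, "fingers": 0.3},
  {"x": -0.1, "y": -1, "z": 0, "ax": 0, "ay": 0, "az": 0.1, "fingers": 0.3},
  {"x": -0.1, "y": -1, "z": 0, "ax": 0, "ay": 0, "az": 0.18, "fingers": 0.3},
  {"x": -0.1, "y": -1, "z": 0, "ax": 0, "ay": 0, "az": 0.18, "fingers": 0.3},
])

```text
time_s: 27.95
ee_pos: [0.619, -0.2191, 0.2112]
tcp_rot: [[0.009, -0.057, 0.998], [-0.002, 0.998, 0.057], [-1.0, -0.003, 0.009]]
wrist_force: [0.5, 0.4, -0.0]
gripper_width: 0.0616
```

```bash
python3 - <<'E'
from strips import *
np.set_printoptions(precision=3,suppress=True)
s=status.sense(); p=s['ee_pos'];print(s['time_s'],p,s['tcp_rot'],s['gripper_width'])
c=cap('wrist','w15.png');cap('scene','s15.png')
strips(c,cv2.imread('pics/w15.png'),mx=420)
E
```

```text
27.95 [ 0.619 -0.219  0.211] [[ 0.009 -0.057  0.998]
 [-0.002  0.998  0.057]
 [-1.    -0.003  0.009]] 0.06160163701260849
(227, 311, 30, 28) [ 575.6 -407.3] [37.8 45.7] 4.7
(255, 204, 30, 80) [ 608.9 -285.8] [ 36.1 107.8] 3.4
(241, 13, 153, 185) [ 652.9 -120.7] [189.8 156.7] 87.5
```

View pics/w15.png

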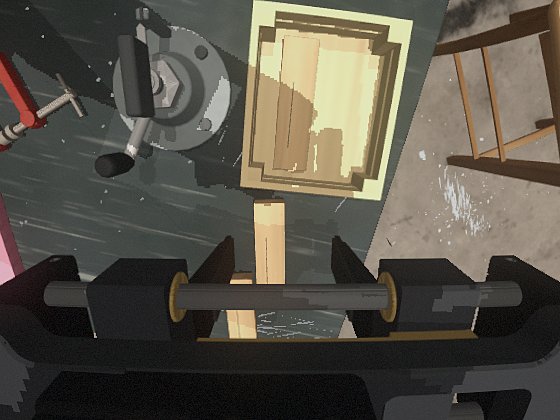

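View pics/s15.png

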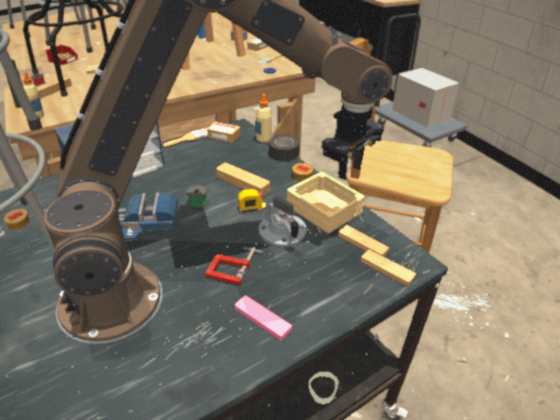

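Strip A lies flat in the crate at (297,105). B is where it was, with its near end at y = -0.232. I'll grip B at y = -0.285, clear of C.

Call:
drive_tool([
  {"x": -0.05, "y": -0.4, "z": -0.2, "ax": 0.003, "ay": 0.012, "az": 0, "fingers": 0.25},
  {"x": -0.1, "y": -0.66, "z": -0.6, "ax": 0.003, "ay": 0.012, "az": 0, "fingers": 0.25},
  {"x": -0.1, "y": -0.66, "z": -1, "ax": 0.003, "ay": 0.012, "az": 0, "fingers": 0.25},
  {"x": -0.1, "y": -0.66, "z": -1, "ax": 0.003, "ay": 0.012, "az": 0, "fingers": 0.25},
])

```text
time_s: 28.55
ee_pos: [0.6083, -0.2831, 0.1089]
tcp_rot: [[-0.002, -0.058, 0.998], [0.002, 0.998, 0.058], [-1.0, 0.002, -0.002]]
wrist_force: [-0.0, 1.3, 0.7]
gripper_width: 0.0596
```

```bash
python3 - <<'E'
from strips import *
np.set_printoptions(precision=3,suppress=True)
s=status.sense(); p=s['ee_pos'];print(s['time_s'],p,s['tcp_rot'],s['gripper_width'])
c=cap('wrist','w16.png')
E
```

```text
28.55 [ 0.608 -0.283  0.109] [[-0.002 -0.058  0.998]
 [ 0.002  0.998  0.058]
 [-1.     0.002 -0.002]] 0.05958842440822023
```

View pics/w16.png

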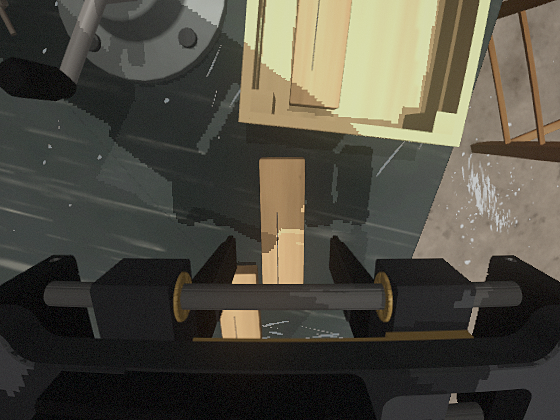

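B (column 283) is centred. C starts behind the left finger, about 4 cm south of the grip line, so it's clear.

Call:
drive_tool([
  {"x": 0, "y": 0, "z": -0.4, "ax": 0, "ay": 0, "az": 0, "fingers": 0.25},
  {"x": 0, "y": 0, "z": -0.7, "ax": 0, "ay": 0, "az": 0, "fingers": 0.25},
  {"x": 0, "y": 0, "z": -0.83, "ax": 0, "ay": 0, "az": 0, "fingers": 0.25},
  {"x": 0, "y": 0, "z": -0.83, "ax": 0, "ay": 0, "az": 0, "fingers": 0.25},
  {"x": 0, "y": 0, "z": -0.83, "ax": 0, "ay": 0, "az": 0, "fingers": -1},
  {"x": 0, "y": 0, "z": -0.83, "ax": 0, "ay": 0, "az": 0, "fingers": -1},
  {"x": 0, "y": 0, "z": -0.83, "ax": 0, "ay": 0, "az": 0, "fingers": -1},
  {"x": 0, "y": 0, "z": -0.83, "ax": 0, "ay": 0, "az": 0, "fingers": -1},
])

```text
time_s: 29.6
ee_pos: [0.6096, -0.2837, 0.0291]
tcp_rot: [[0.002, -0.058, 0.998], [-0.0, 0.998, 0.058], [-1.0, -0.0, 0.002]]
wrist_force: [-1.1, 0.4, 6.0]
gripper_width: 0.0377
```

Call:
drive_tool([
  {"x": 0, "y": 0, "z": 0.3, "ax": 0, "ay": 0, "az": 0, "fingers": -1},
  {"x": 0, "y": 0, "z": 0.7, "ax": 0, "ay": 0, "az": 0, "fingers": -1},
  {"x": 0, "y": 0, "z": 1, "ax": 0, "ay": 0, "az": 0, "fingers": -1},
  {"x": 0.4, "y": 0.4, "z": 1, "ax": 0, "ay": 0, "az": -0.1, "fingers": -1},
  {"x": 0.73, "y": 0.8, "z": 1, "ax": 0, "ay": 0, "az": -0.18, "fingers": -1},
  {"x": 0.73, "y": 0.8, "z": 1, "ax": 0, "ay": 0, "az": -0.18, "fingers": -1},
])

```text
time_s: 30.35
ee_pos: [0.6842, -0.2007, 0.1289]
tcp_rot: [[0.002, 0.033, 0.999], [-0.0, 0.999, -0.033], [-1.0, -0.0, 0.002]]
wrist_force: [0.3, 0.4, -1.5]
gripper_width: 0.0378
```

```bash
python3 - <<'E'
from strips import *
np.set_printoptions(precision=3,suppress=True)
s=status.sense(); p=s['ee_pos'];print(s['time_s'],p,s['tcp_rot'],s['gripper_width'])
print((np.array([.6832,-.1025])-p[:2])*10)
c=cap('wrist','w17.png');cap('side','s17.png')
E
```

```text
30.35 [ 0.684 -0.201  0.129] [[ 0.002  0.033  0.999]
 [-0.     0.999 -0.033]
 [-1.    -0.     0.002]] 0.037781869599250915
[-0.01   0.982]
```

View pics/w17.png

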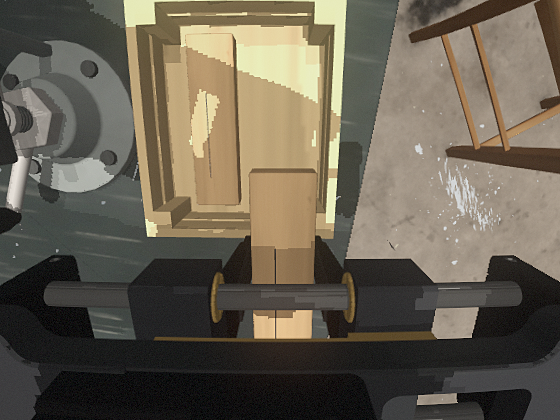

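B is held straight. Next it goes over the free half of the crate.

Call:
drive_tool([
  {"x": 0, "y": 0.4, "z": 0.1, "ax": 0, "ay": 0, "az": 0, "fingers": -1},
  {"x": 0, "y": 0.8, "z": 0.1, "ax": 0, "ay": 0, "az": 0, "fingers": -1},
  {"x": 0, "y": 0.98, "z": 0, "ax": 0, "ay": 0, "az": -0.01, "fingers": -1},
  {"x": 0, "y": 0.98, "z": -0.3, "ax": 0, "ay": 0, "az": -0.01, "fingers": -1},
  {"x": 0, "y": 0.98, "z": -0.3, "ax": 0, "ay": 0, "az": -0.01, "fingers": -1},
])

```text
time_s: 31.08
ee_pos: [0.6811, -0.1061, 0.0963]
tcp_rot: [[-0.003, 0.041, 0.999], [0.001, 0.999, -0.041], [-1.0, 0.0, -0.003]]
wrist_force: [1.3, 0.2, -0.9]
gripper_width: 0.0379
```

```bash
python3 - <<'E'
from strips import *
np.set_printoptions(precision=3,suppress=True)
s=status.sense(); p=s['ee_pos'];print(s['time_s'],p,s['gripper_width'])
c=cap('wrist','w18.png');cap('side','s18.png')
E
```

```text
31.075 [ 0.681 -0.106  0.096] 0.037924740983271796
```

View pics/w18.png

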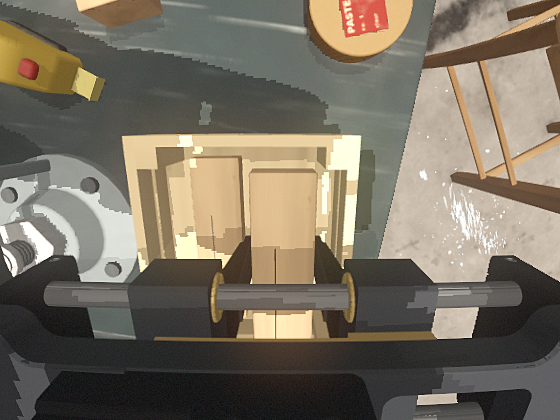

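View pics/s18.png

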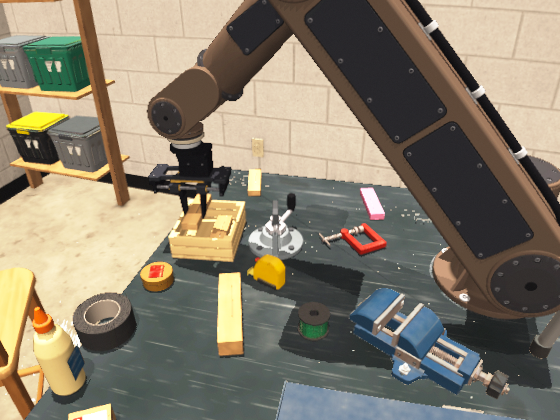

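A and B don't overlap. Lowering and releasing B.

Call:
drive_tool([
  {"x": 0.03, "y": 0.03, "z": -0.2, "ax": 0, "ay": 0, "az": 0, "fingers": -1},
  {"x": 0.03, "y": 0.03, "z": -0.4, "ax": 0, "ay": 0, "az": 0, "fingers": -1},
  {"x": 0.03, "y": 0.03, "z": -0.45, "ax": 0, "ay": 0, "az": 0, "fingers": -1},
  {"x": 0.03, "y": 0.03, "z": -0.45, "ax": 0, "ay": 0, "az": 0, "fingers": -0.05},
  {"x": 0.03, "y": 0.03, "z": -0.45, "ax": 0, "ay": 0, "az": 0, "fingers": -0.05},
  {"x": 0.03, "y": 0.03, "z": -0.45, "ax": 0, "ay": 0, "az": 0, "fingers": -0.05},
  {"x": 0.03, "y": 0.03, "z": 0, "ax": 0, "ay": 0, "az": 0, "fingers": -0.05},
  {"x": 0.03, "y": 0.03, "z": 0.5, "ax": 0, "ay": 0, "az": 0, "fingers": -0.05},
  {"x": 0.03, "y": -0.3, "z": 0.9, "ax": 0, "ay": 0, "az": 0, "fingers": 0.3},
  {"x": 0, "y": -0.8, "z": 1, "ax": 0, "ay": 0, "az": 0, "fingers": 0.3},
  {"x": 0, "y": -1, "z": 1, "ax": 0, "ay": 0, "az": 0.1, "fingers": 0.3},
])

```text
time_s: 32.55
ee_pos: [0.6824, -0.2089, 0.2009]
tcp_rot: [[0.004, -0.011, 1.0], [-0.002, 1.0, 0.011], [-1.0, -0.002, 0.004]]
wrist_force: [-0.2, 1.0, -0.9]
gripper_width: 0.0615
```

Call:
drive_tool([
  {"x": -0.4, "y": -0.4, "z": 0, "ax": 0, "ay": 0, "az": 0.09, "fingers": 0.3},
  {"x": -0.8, "y": -0.8, "z": 0, "ax": 0, "ay": 0, "az": 0.09, "fingers": 0.3},
  {"x": -1, "y": -1, "z": 0, "ax": 0, "ay": 0, "az": 0.09, "fingers": 0.3},
  {"x": -1, "y": -1, "z": 0, "ax": 0, "ay": 0, "az": 0.09, "fingers": 0.3},
])

```text
time_s: 33.05
ee_pos: [0.5813, -0.3104, 0.2016]
tcp_rot: [[0.004, -0.055, 0.998], [-0.002, 0.998, 0.055], [-1.0, -0.002, 0.004]]
wrist_force: [0.1, 0.2, -1.1]
gripper_width: 0.062
```

```bash
python3 - <<'E'
from strips import *
np.set_printoptions(precision=3,suppress=True)
s=status.sense(); p=s['ee_pos'];print(s['time_s'],p,s['tcp_rot'],s['gripper_width'])
c=cap('wrist','w19.png');c2=cap('scene','s19.png')
strips(c,cv2.imread('pics/w19.png'),mx=420);strips(c2,cv2.imread('pics/s19.png'),mx=420)
E
```

```text
33.05 [ 0.581 -0.31   0.202] [[ 0.004 -0.055  0.998]
 [-0.002  0.998  0.055]
 [-1.    -0.002  0.004]] 0.06196777053036375
(255, 217, 33, 67) [ 572.9 -381.5] [36.4 89. ] 5.4
(365, 0, 63, 101) [ 692.4 -144.9] [102.3  53.2] 87.8
(312, 0, 49, 89) [ 628.3 -143.8] [86.5 40.9] 88.2
(346, 390, 42, 30) [ 220.8 -621.2] [ 43.5 106.4] 79.1
(371, 300, 47, 58) [ 428.5 -519.3] [175.9  75.5] 19.1
(362, 250, 54, 36) [ 565.6 -409.2] [ 54.2 144.4] 5.7
(288, 191, 76, 42) [ 610.9 -139.7] [163.1 236.9] 31.1
(296, 177, 62, 34) [699.3 -86.4] [165.9 135.1] 88.8
```

View pics/w19.png

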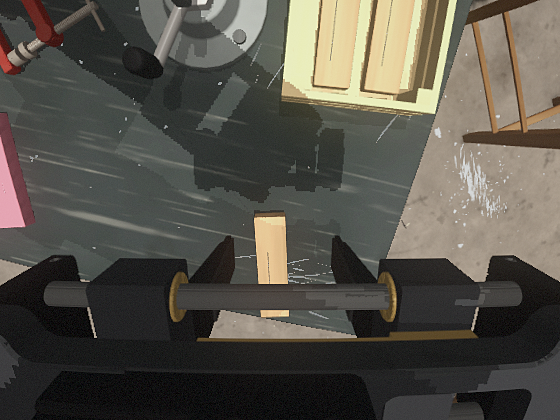

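View pics/s19.png

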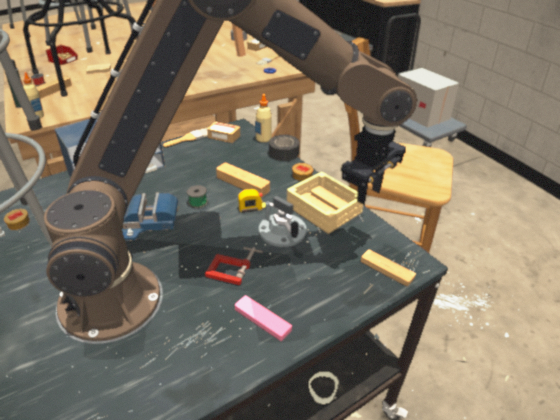

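A and B lie side by side in the crate at (335,40) and (392,45). C is at about (0.575, -0.406), yaw 0.095. Going there.

Call:
drive_tool([
  {"x": -0.03, "y": -0.4, "z": -0.3, "ax": 0, "ay": 0, "az": 0.08, "fingers": 0.3},
  {"x": -0.06, "y": -0.8, "z": -0.7, "ax": 0, "ay": 0, "az": 0.08, "fingers": 0.3},
  {"x": -0.06, "y": -0.96, "z": -1, "ax": 0, "ay": 0, "az": 0.08, "fingers": 0.3},
  {"x": -0.06, "y": -0.96, "z": -1, "ax": 0, "ay": 0, "az": 0.08, "fingers": 0.3},
])

```text
time_s: 33.65
ee_pos: [0.5767, -0.404, 0.0988]
tcp_rot: [[0.002, -0.099, 0.995], [0.001, 0.995, 0.099], [-1.0, 0.001, 0.002]]
wrist_force: [0.3, -0.1, 0.5]
gripper_width: 0.0617
```

```bash
python3 - <<'E'
from strips import *
np.set_printoptions(precision=3,suppress=True)
s=status.sense(); p=s['ee_pos'];print(s['time_s'],p,s['tcp_rot'],s['gripper_width'])
c=cap('wrist','w20.png')
strips(c,cv2.imread('pics/w20.png'),mx=420)
E
```

```text
33.65 [ 0.577 -0.404  0.099] [[ 0.002 -0.099  0.995]
 [ 0.001  0.995  0.099]
 [-1.     0.001  0.002]] 0.06170304356280494
(198, 331, 279, 11) [ 642.9 -510.8] [270.1   8.4] 5.6
(379, 273, 18, 49) [ 679.7 -464.2] [14.5 51.8] 15.0
(170, 273, 18, 49) [ 490.1 -483. ] [51.5 14.5] 86.5
(256, 140, 48, 136) [ 573.8 -393.3] [ 37.1 114.9] 5.4
(490, 36, 70, 92) [ 764.3 -276.4] [67.1 59.2] 83.2
```

View pics/w20.png

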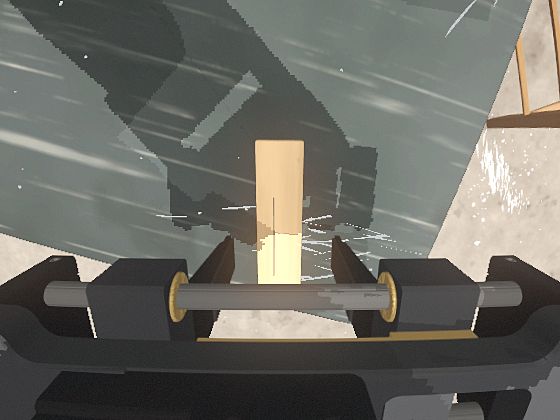

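C is centred at column 280. Descending and gripping.

Call:
drive_tool([
  {"x": -0.015, "y": -0.01, "z": -0.4, "ax": 0, "ay": 0, "az": 0, "fingers": 0.3},
  {"x": -0.015, "y": -0.01, "z": -0.65, "ax": 0, "ay": 0, "az": 0, "fingers": 0.3},
  {"x": -0.015, "y": -0.01, "z": -0.74, "ax": 0, "ay": 0, "az": 0, "fingers": 0.3},
  {"x": -0.015, "y": -0.01, "z": -0.74, "ax": 0, "ay": 0, "az": 0, "fingers": 0.3},
  {"x": -0.015, "y": -0.01, "z": -0.74, "ax": 0, "ay": 0, "az": 0, "fingers": -1},
  {"x": -0.015, "y": -0.01, "z": -0.74, "ax": 0, "ay": 0, "az": 0, "fingers": -1},
  {"x": -0.015, "y": -0.01, "z": -0.74, "ax": 0, "ay": 0, "az": 0, "fingers": -1},
  {"x": -0.015, "y": -0.01, "z": -0.74, "ax": 0, "ay": 0, "az": 0, "fingers": -1},
])

```text
time_s: 34.7
ee_pos: [0.5759, -0.4049, 0.0274]
tcp_rot: [[0.004, -0.1, 0.995], [-0.001, 0.995, 0.1], [-1.0, -0.001, 0.004]]
wrist_force: [-1.6, 0.4, 5.3]
gripper_width: 0.0377
```

Call:
drive_tool([
  {"x": 0, "y": 0, "z": 0.3, "ax": 0, "ay": 0, "az": 0, "fingers": -1},
  {"x": 0, "y": 0, "z": 0.7, "ax": 0, "ay": 0, "az": 0, "fingers": -1},
  {"x": 0, "y": 0.2, "z": 1, "ax": 0, "ay": 0, "az": -0.1, "fingers": -1},
  {"x": 0.3, "y": 0.6, "z": 1, "ax": 0, "ay": 0, "az": -0.2, "fingers": -1},
  {"x": 0.5, "y": 1, "z": 1, "ax": 0, "ay": 0, "az": -0.26, "fingers": -1},
  {"x": 0.5, "y": 1, "z": 1, "ax": 0, "ay": 0, "az": -0.26, "fingers": -1},
])

```text
time_s: 35.45
ee_pos: [0.627, -0.3021, 0.1273]
tcp_rot: [[0.004, 0.033, 0.999], [-0.001, 0.999, -0.033], [-1.0, -0.001, 0.004]]
wrist_force: [-0.4, -0.3, 0.2]
gripper_width: 0.0376
```

Call:
drive_tool([
  {"x": 0.1, "y": 0.4, "z": 0.2, "ax": 0, "ay": 0, "az": 0, "fingers": -1},
  {"x": 0.2, "y": 0.8, "z": 0.2, "ax": 0, "ay": 0, "az": 0, "fingers": -1},
  {"x": 0.25, "y": 1, "z": 0.2, "ax": 0, "ay": 0, "az": 0, "fingers": -1},
  {"x": 0.25, "y": 1, "z": 0.2, "ax": 0, "ay": 0, "az": 0, "fingers": -1},
])

```text
time_s: 35.95
ee_pos: [0.6521, -0.2017, 0.147]
tcp_rot: [[0.003, 0.032, 0.999], [-0.001, 0.999, -0.032], [-1.0, -0.001, 0.003]]
wrist_force: [-0.1, 0.7, -1.6]
gripper_width: 0.0377
```

```bash
python3 - <<'E'
from strips import *
np.set_printoptions(precision=3,suppress=True)
s=status.sense(); p=s['ee_pos'];print(s['time_s'],p,s['tcp_rot'],s['gripper_width']);z=s['tcp_rot'][:,2]
print((np.array([.6545,-.1194])-p[:2])*10, np.degrees(-.039-np.arctan2(z[1],z[0]))/30)
c=cap('wrist','w21.png')
E
```

```text
35.95 [ 0.652 -0.202  0.147] [[ 0.003  0.032  0.999]
 [-0.001  0.999 -0.032]
 [-1.    -0.001  0.003]] 0.037666048605503946
[0.024 0.823] -0.014065410954599226
```

View pics/w21.png

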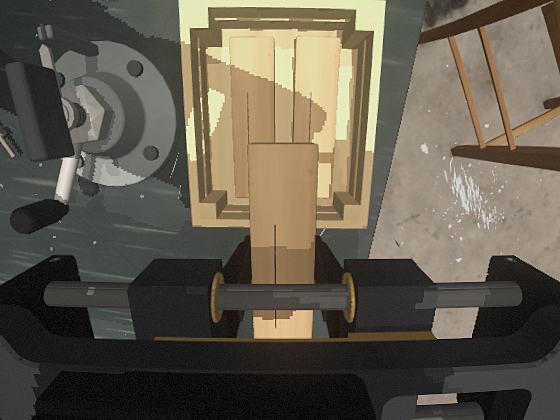

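C is held straight. A and B lie with a small gap between them, so C goes on top of both at the centre.

Call:
drive_tool([
  {"x": 0.02, "y": 0.4, "z": 0, "ax": 0, "ay": 0, "az": 0, "fingers": -1},
  {"x": 0.02, "y": 0.83, "z": 0, "ax": 0, "ay": 0, "az": -0.01, "fingers": -1},
  {"x": 0.02, "y": 0.83, "z": -0.3, "ax": 0, "ay": 0, "az": -0.01, "fingers": -1},
  {"x": 0.02, "y": 0.83, "z": -0.7, "ax": 0, "ay": 0, "az": -0.01, "fingers": -1},
  {"x": 0.02, "y": 0.83, "z": -0.86, "ax": 0, "ay": 0, "az": -0.01, "fingers": -1},
  {"x": 0.02, "y": 0.83, "z": -0.86, "ax": 0, "ay": 0, "az": -0.01, "fingers": -1},
])

```text
time_s: 36.75
ee_pos: [0.6536, -0.1207, 0.0603]
tcp_rot: [[0.002, 0.039, 0.999], [-0.001, 0.999, -0.039], [-1.0, -0.001, 0.002]]
wrist_force: [-0.5, 0.3, -1.1]
gripper_width: 0.0377
```

Call:
drive_tool([
  {"x": 0, "y": 0, "z": -0.04, "ax": 0, "ay": 0, "az": 0, "fingers": 0},
  {"x": 0, "y": 0, "z": -0.04, "ax": 0, "ay": 0, "az": 0, "fingers": 0.05},
  {"x": 0, "y": 0, "z": -0.04, "ax": 0, "ay": 0, "az": 0, "fingers": 0.05},
  {"x": 0, "y": 0, "z": 0.4, "ax": 0, "ay": 0, "az": 0, "fingers": 0.05},
  {"x": 0, "y": 0, "z": 0.9, "ax": 0, "ay": 0, "az": 0, "fingers": 0.05},
  {"x": 0, "y": -0.5, "z": 1, "ax": 0, "ay": 0, "az": 0, "fingers": 0.05},
  {"x": 0, "y": -1, "z": 1, "ax": 0, "ay": 0, "az": 0, "fingers": 0.3},
  {"x": 0, "y": -1, "z": 1, "ax": 0, "ay": 0, "az": 0, "fingers": 0.3},
])

```text
time_s: 37.75
ee_pos: [0.6533, -0.2238, 0.1608]
tcp_rot: [[0.003, 0.042, 0.999], [-0.002, 0.999, -0.042], [-1.0, -0.001, 0.003]]
wrist_force: [0.0, -0.2, 0.9]
gripper_width: 0.0607
```

Call:
drive_tool([
  {"x": -0.5, "y": -0.2, "z": 0.5, "ax": 0, "ay": 0, "az": 0, "fingers": 0.3},
  {"x": -1, "y": -0.2, "z": 1, "ax": 0, "ay": 0, "az": 0, "fingers": 0.3},
  {"x": -1, "y": -0.2, "z": 1, "ax": 0, "ay": 0, "az": 0, "fingers": 0.3},
  {"x": -1, "y": -0.2, "z": 1, "ax": 0, "ay": 0, "az": 0, "fingers": 0.3},
])

```text
time_s: 38.25
ee_pos: [0.5534, -0.2434, 0.2618]
tcp_rot: [[0.005, 0.042, 0.999], [-0.002, 0.999, -0.042], [-1.0, -0.002, 0.005]]
wrist_force: [0.5, 0.2, -0.5]
gripper_width: 0.0615
```

```bash
python3 - <<'E'
from strips import *
import pickle
np.set_printoptions(precision=3,suppress=True)
s=status.sense(); p=s['ee_pos'];print(s['time_s'],p,s['wrist_force'],s['gripper_width'])
d={n:cap(n,n+'22.png') for n in ['wrist','side','scene']};pickle.dump(d,open('c22.pkl','wb'))
for n,b in [('scene',(170,300,200,400)),('side',(170,370,150,330))]:
    a=cv2.imread(f'pics/{n}22.png');cv2.imwrite(f'pics/z22{n}.png',cv2.resize(a[b[0]:b[1],b[2]:b[3]],None,fx=3,fy=3,interpolation=cv2.INTER_CUBIC))
E
```

```text
38.25 [ 0.553 -0.243  0.262] [ 0.476  0.18  -0.477] 0.06154436406822747
```

View pics/wrist22.png

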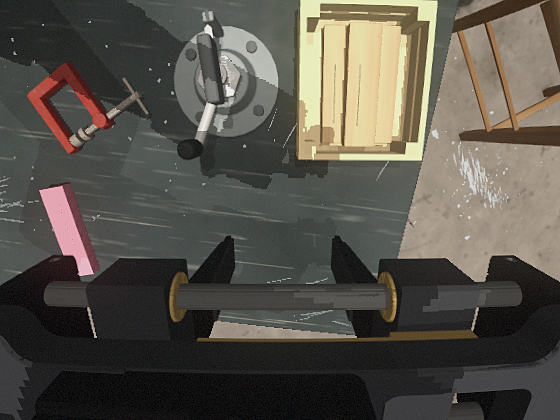

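View pics/z22side.png

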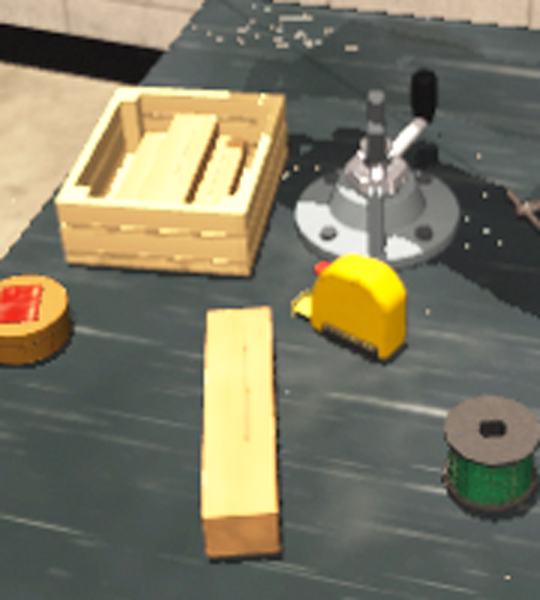

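View pics/z22scene.png

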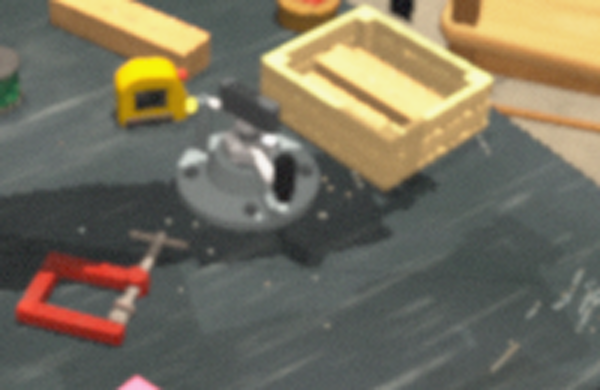

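All three strips are below the rim and the bystanders haven't moved. One last measurement of the nut and pointer.

```bash
python3 - <<'E'
from h import *
a=cv2.imread('pics/wrist22.png');cv2.imwrite('pics/z23.png',cv2.resize(a[0:165,165:285],None,fx=4,fy=3.6,interpolation=cv2.INTER_CUBIC))
E
```

```text
(no output)
```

View pics/z23.png

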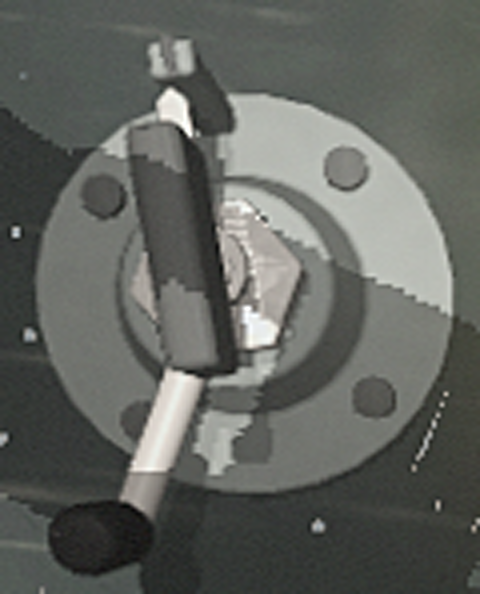

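```bash
python3 - <<'E'
from h import *
import pickle
w=pickle.load(open('c22.pkl','rb'))['wrist']
Z=lambda u,v:(165+(u+.5)/4-.5,(v+.5)/3.6-.5)
C=np.array([.4877,-.1068])
b=lambda u,v,z:(lambda q:(np.hypot(*q),np.arctan2(q[1],q[0])))(onz(w,*Z(u,v),z)[:2]-C)
k=b(88,537,.088);p=b(173,90,.0745);q=b(171,57,.072)
print('knob',k,'nut',k[1]+1.96,'ptr',p,'post',q,'screw',p[1]-q[1])
s=status.sense();print(s['time_s'],s['dq'].round(3))
arm.close_job()
E
```

```text
knob (np.float64(0.0846343259074836), np.float64(-2.0062333131059686)) nut -0.046233313105968676 ptr (np.float64(0.04955190930793587), np.float64(1.6315786717452263)) post (np.float64(0.059271790595298704), np.float64(1.6262128299834737)) screw 0.005365841761752588
38.4 [-0.001  0.009 -0.002 -0.001  0.002 -0.003]
the job is handed in; nothing more can be done
```

The screw stop is reset and all three reject strips are in the crate; I handed the job in at 38.4 s.

- **Setting:** I swung the lever to about 0.95 rad and turned the screw clockwise about 3.49 rad, regripping once. I then pushed the lever back until it met its hard stop, where about 12 N gave no further movement.
- **Strips:** Two lie side by side on the crate floor, with the third on top of them. All three are below the rim in the last pictures.
- **Last checks:** The pointer measures about 0.005 rad from the post. The nut reads about -0.05 rad, which fits "tight" given that the as-found zero was only known within 0.04 and my pixel readings add some error. The good piece, tin, tape measure and pink look-alike looked unmoved in the pictures; I did not measure their positions. The gripper was clear of everything.
- **Problems:** My first three move calls were refused because each row needs all seven keys; the arm did not move. I saw no grip slip and no knocked strip, and no check failed. The hand-in reports no verdict.

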